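# Index the tube feeder by its star wheel

## Task

Take the probe with the square handle out of the tube rack and, working only with it through the narrow slot in the feeder's sloping front, push the star wheel on tooth by tooth to your right (as seen facing the slot) until the carousel's only tube stands under the sampling needle, without going past it. Touch neither the carousel nor its tube, and do not put fingers on the star wheel. Then stand the probe, tip down, in the steel pot without dropping it from a height, and leave the other things on the bench where they are.

Things in the scene. Friction and masses are not known exactly. Their poses are not given: they have to be found in the camera images.
- feeder: tube feeder, a fixed white box 195 mm deep (x), 164 wide (y), 112 high, with a round tube carousel on top. Origin on the bench under the vertical axis of carousel and star wheel; +x is its rear, -x its sloping front with the slot. At the rear a thin arm (to 250 mm high) holds the needle over the carousel, 35 mm from the axis toward +x. Yaw varies by up to 17 degrees either way
- slot (a point): middle of the slot's mouth on the sloping front, at feeder x -67, z 94.6 mm. Outward normal: 35 degrees off vertical, (-0.574, 0, 0.819) in feeder axes. Slot 52 mm long (feeder y), 15 mm wide (up the slope), plate 12 mm thick: a tool must enter along the normal within about 20 degrees. 30 mm in along the normal its middle line meets the middle of the teeth, 50 mm from the wheel's axis
- star_wheel: level steel star wheel inside the feeder, 12 straight teeth 5 mm thick, 10 mm high (65 to 75 mm above the bench), from radius 42 to 66 mm; origin on its axis at bench height. A sprung detent holds it in rest positions 30 degrees apart, each with one tooth at the slot's middle pointing to feeder -x and a gap on either side of it. Turning it takes 2 to 6 N at the teeth
- index (a joint): turn in rad of the shaft that carries star wheel and carousel, positive counter-clockwise from above, which is the direction to advance; 0 = the tube stands under the needle. One tooth = 0.5236. It starts two, three or four teeth short (about -1.047, -1.571 or -2.094)
- carousel: aluminium tube carousel on top of the feeder, 92 mm across, 115 to 150 mm above the bench, twelve places at radius 35 mm of which one holds a capped tube; turns with the star wheel; must not be touched
- tube_cap (a point): cap (16 mm across) of the only tube in the carousel, 197 mm above the bench, 35 mm from the axis; under the needle when it lies toward feeder +x of the axis
- probe_grip (a point): middle of the probe's black square handle, 14 x 14 mm and 80 mm long. The probe (50 g, loose) hangs upright in a hole of the tube rack, the shoulder under the handle resting on the rack's top sheet at 75 mm; handle from 75 to 155 mm above the bench. Its z axis runs along the probe from tip to handle end, its x and y axes are square to the handle's flats
- probe_tip (a point): tip of the probe's round steel rod, 7 mm thick and 62 mm long below the handle; the tip is 102 mm below the middle of the handle along its z axis. Lift by at least 65 mm to clear the rack
- rack: fixed aluminium tube rack of two perforated sheets, 190 (x) x 85 (y) x 75 mm, origin under its middle; the probe's hole (11 mm) is at rack x -45 mm, y 0; capped tubes stand up to 116 mm high from rack x +27 mm on. Rack and pot may change sides
- pot: fixed open steel pot, 72 mm across, 75 mm high, wall 3 mm, floor 4 mm thick; origin under its middle on the bench
- reagent_bottle: bystander: capped bottle, 52 mm across, 110 mm high
- tip_box: bystander: open grey box with dividers, 85 x 120 x 50 mm
- tape_roll: bystander: roll of paper tape lying flat, 70 mm across, 20 mm high
- mouse: bystander: black computer mouse, 100 x 60 x 30 mm
- timer: bystander: small white timer lying flat, 50 x 65 x 22 mm
- stain_jar: bystander: low jar, 48 mm across, 60 mm high
- push_from (a point): point in the slot's mouth 14 mm to feeder +y of its middle, over the middle of a tooth gap at every rest position. To advance a tooth, enter here along the slot's normal until the probe's tip is 40 to 45 mm below the mouth, then push the middle tooth to feeder -y (right, seen by one facing the slot)
- push_to (a point): point in the slot's mouth 16 mm to feeder -y of its middle. When the probe, pushing from push_from, gets here (12 to 20 mm past the slot's middle will do), the wheel has snapped on by itself to the next rest position, exactly one tooth. Draw the probe out along the normal here before going back

How it is judged (in metres and radians):
On the way, in this order (a step that is already met when the one before it is completed fails the run):
1. the probe is out of the rack (height (world z) of probe_tip above 0.08 m), for 0.1 s.
2. the star wheel has been advanced until the tube rests under the needle (value of joint index between -0.12 and 0.12 rad), for 0.2 s.
At the end, for the whole second after the job is handed in: The carousel's tube stands under the needle (shaft within 0.12 rad of 0), the probe stands or leans tip down in the pot (tip within 36 mm of the pot's axis and less than 30 mm above the bench, middle of the handle over 50 mm up), at rest and released (all of step 2 and horizontal distance between probe_tip and pot below 0.036 m and z of probe_tip in the frame of pot below 0.03 m and z of probe_grip in the frame of pot above 0.05 m and linear speed of probe below 0.03 m/s); the robot touches nothing.
It fails at once if the star wheel is driven past the wanted place (more than half a tooth) (value of joint index above 0.32 rad).
It fails at once if the carousel or its tube is touched (contact force between carousel and anything else above 1 N).
It fails at once if the star wheel is touched by fingers or arm instead of the probe (contact force between any of the fingers, the arm and star_wheel above 1 N).
It fails at once if the probe is dropped from a height or flung (linear speed of probe above 1.6 m/s).
It fails at once if a bystander is moved by more than 40 mm (distance of any of reagent_bottle, tip_box, tape_roll, mouse, timer, stain_jar from where it was at the start of the episode above 0.04 m).
It also fails if it takes over 64 s, if anything falls off the work surface, if the arm or the gripper's body presses on something with over 40 N, if the wrist force passes 120 N, or if a joint passes its speed limit or range.

## Robot

A 6-joint arm with a two-finger parallel gripper is mounted at the origin on the work surface. World frame = base frame: x ahead of the robot, y to its left, z up, the work surface at z = 0. Lengths are in mm, angles in rad, forces in N, time in s.
With the tool pointing down it reaches from about 275 to 1000 mm from the base axis. Payload 8.4 kg.
Tool frame: the origin (TCP) lies midway between the tips of the shut fingers; the grasp point (between the pads) lies 19 mm behind it (r.grip_point_offset is the distance from the TCP to the grasp point, in mm); z points along the fingers, x is the direction in which the jaws open and shut, and the axes are right-handed (so a half turn about z gives the same grasp; the last joint's range is limited). The gripper opens to 85 mm and grips with 20 to 120 N. Pads are 22 mm wide; open, the fingers measure 114 mm over their backs; the gripper's body (76 mm by 85 mm) begins 54 mm behind the grasp point. The pads swing forward as they close: fully open they stand 13 mm farther back than shut.
Start: joints at [1.168, 0.353, 1.633, -0, 1.155, -0.002], TCP at [243.846, 575.471, 231.281] pointing down, gripper open.
Joint ranges: [-2.63, 2.63], [-0.92, 2.1], [0.06, 2.66], [-1.3, 4.44], [0, 2.69], [-3.02, 3.02]. Speed limits (rad/s): [2.22, 2.22, 2.79, 3.14, 3.14, 3.14].

## Interface

Orientations are given as [roll, pitch, yaw] about the fixed x, y, z axes, in that order (R = Rz(yaw) Ry(pitch) Rx(roll)).
In Python, from rig import monitor, vision, sign_off, r gives the robot as it stands.
- The arm moves only by the shell command python3 -m inch 'ROWS' [FORCE]. ROWS is JSON, a list of rows, each an object with "dp": the shift along the tool's x, y, z in mm, a list of three; "angular": the turn, a rotation vector about the tool's x, y, z in rad, a list of three; "fingers": the closure in counts, from 0 (fully open) to 255 (shut). A call has 1 to 12 rows; each row is the pose to reach, as a shift and turn from the pose commanded when the call began, along the tool's axes at that moment; what a row does not reach only later rows make up. A row lasts 1/12 s, in which the tool goes at most 41.7 mm and 7.16 degrees, less where a joint would pass 70% of its speed; a pose out of reach is approached as far as the arm can. A call with a gripper value outside its range is refused whole. The fingers move at their own pace and stop on an object; FORCE is the grip in N (left out, the last holds). Time passes only in rows, so rows that repeat a pose let the fingers close. It gives the time, the measured TCP pose, the force and the opening at its end, in the units of the state.
- monitor.sense(): the state, without advancing time (a new reading comes with each control period).
- vision.grab_frame(name): name is "scene" or "top" or "wrist"; returns (picture, depth): 384x512x3 uint8, blue, green, red; 384x512 float32, mm along the optical axis (not along the pixel's ray), 0 where there is no reading.
- vision.camera_params(name): a dict with "fx", "fy", "cx", "cy" (pixels), "R" (3x3) and "t" (3): a world point X has camera coordinates R X + t. Camera axes: x right, y down, z forward; pixel columns grow to the right and rows downward; lengths in mm; the calibration is good to about 2 mm. A picture is of the moment at which its call begins: read the wrist's pose just before it. camera_params takes no time and is no camera call; for the wrist camera it gives the pose at the moment of the call.
- sign_off(): hands the job in, once; it reports no verdict.
The state is a dict: "clock": time; "qpos": joint angles; "qvel": joint speeds; "joint_efforts": joint torques, N m; "eef_pos": TCP position; "tcp_rot": TCP orientation; "contact_force": force on the tool from outside, world axes, zero at the start; "wrist_torque": the same for the moment, N m; "opening": opening from 0.0 (shut) to 1.0 (fully open).
Only numpy, scipy, OpenCV 4.12 (cv2) and the standard library are available. Lean on these libraries where they do the work, as an engineer would, in place of code of your own. Each camera call takes 0.05 s, during which the arm holds its last target.

## Working session

There is one attempt and no reset: what is moved stays moved. The work goes in short steps, Python scripts to look and compute and a shell command to move; the robot and the scene stay as the last step left them, time stands still between calls to the robot, and variables do not carry over. Pictures are saved under pics/ and viewed, and the job is handed in when it is done.

```bash
ls; mkdir -p pics; python3 - <<'E'
from rig import monitor, vision, r
import cv2,numpy as np
print(monitor.sense())
for n in ("scene","top","wrist"):
    p,d=vision.grab_frame(n); cv2.imwrite(f"pics/{n}0.png",p); np.savez(f"{n}0.npz",p=p,d=d,**vision.camera_params(n))
    c=vision.camera_params(n); print(n,c)
print(r.grip_point_offset)
E
```

```text
pics
{'clock': 0.0, 'qpos': array([ 1.16759526e+00,  3.53670901e-01,  1.63415797e+00,  3.42370947e-05,
        1.15519276e+00, -2.44934925e-03]), 'qvel': array([ 0.00062526, -0.00120402,  0.00116737, -0.00032181,  0.00055964,
       -0.00090481]), 'joint_efforts': array([ 1.74300672e-03, -6.05242324e+01, -3.42066443e+01,  1.61305375e-04,
        9.46006563e-03,  2.88061116e-06]), 'eef_pos': array([243.64564332, 575.02205292, 230.5372713 ]), 'tcp_rot': array([-3.14155785e+00,  1.42890100e-03,  1.17003079e+00]), 'contact_force': array([-0.55999417, -0.55896979, -0.53703235]), 'wrist_torque': array([-0.0172764 , -0.04110903, -0.02338827]), 'opening': 0.9970424782004088}
scene {'fx': 369.6071226936073, 'fy': 369.6071226936073, 'cx': 258.255494832682, 'cy': 191.4222745386677, 'R': array([[ 0.68268287,  0.73049561,  0.01789558],
       [ 0.50182797, -0.4508991 , -0.73814544],
       [-0.5311429 ,  0.51289975, -0.67440423]]), 't': array([-357.66737656, -151.63883921, 1587.16893145])}
top {'fx': 454.06850295586503, 'fy': 454.06850295586503, 'cx': 260.1217312563051, 'cy': 194.68107693594263, 'R': array([[-0.022596  , -0.99971475, -0.00773506],
       [-0.99269456,  0.02335321, -0.11837291],
       [ 0.11851979,  0.0050038 , -0.99293908]]), 't': array([  12.11196854,  496.83834608, 1890.6621515 ])}
wrist {'fx': 289.45637763066827, 'fy': 289.45637763066827, 'cx': 253.19960610045248, 'cy': 195.0943710608604, 'R': array([[ 0.39009115,  0.92077573, -0.00096823],
       [ 0.88362176, -0.37405459,  0.281595  ],
       [ 0.25892368, -0.11070327, -0.95953286]]), 't': array([-625.10238238,  -35.76686804,  379.19635471])}
18.700000000000003
```

View pics/scene0.png

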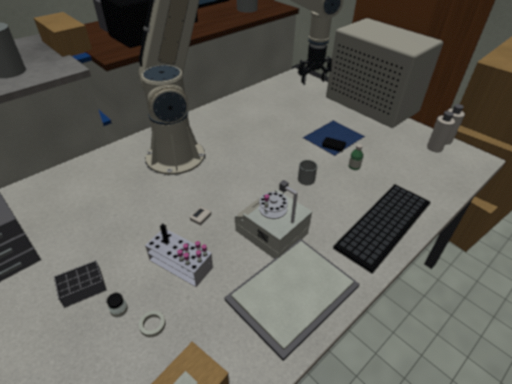

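View pics/top0.png

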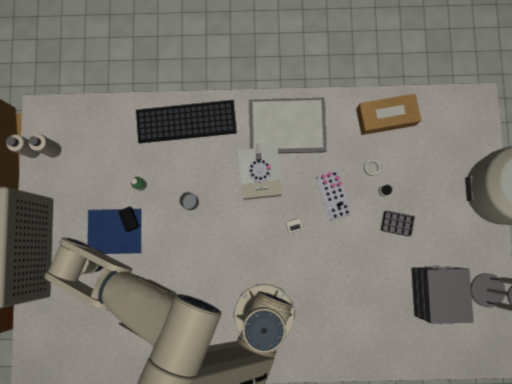

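View pics/wrist0.png

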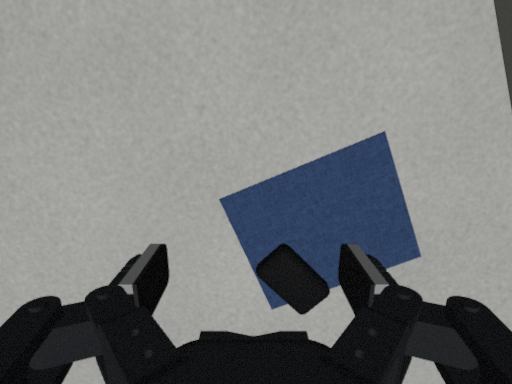

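```bash
cat > h.py <<'E'
import numpy as np,cv2
def load(n): 
    z=np.load(n); return z
def ray(c,u,v,zw):
    d=np.array([(u-c["cx"])/c["fx"],(v-c["cy"])/c["fy"],1.])
    R=c["R"];t=c["t"];C=-R.T@t;D=R.T@d
    return C+D*(zw-C[2])/D[2]
def proj(c,X):
    p=c["R"]@np.asarray(X,float)+c["t"]; return c["fx"]*p[0]/p[2]+c["cx"],c["fy"]*p[1]/p[2]+c["cy"]
E
python3 - <<'E'
from h import *
z=load("top0.npz"); p=z["p"]
a=cv2.resize(p[135:235,165:365],None,fx=4,fy=4,interpolation=cv2.INTER_CUBIC); cv2.imwrite("pics/topz.png",a)
z=load("scene0.npz"); p=z["p"]
a=cv2.resize(p[145:290,130:330],None,fx=4,fy=4,interpolation=cv2.INTER_CUBIC); cv2.imwrite("pics/scz.png",a)
E
```

```text
(no output)
```

View pics/topz.png

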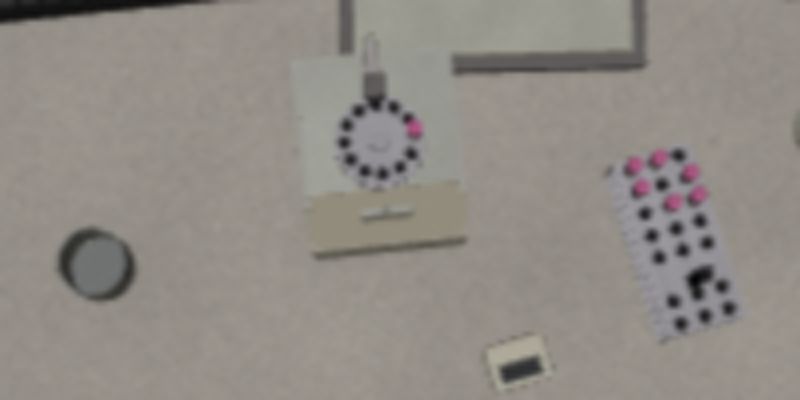

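View pics/scz.png

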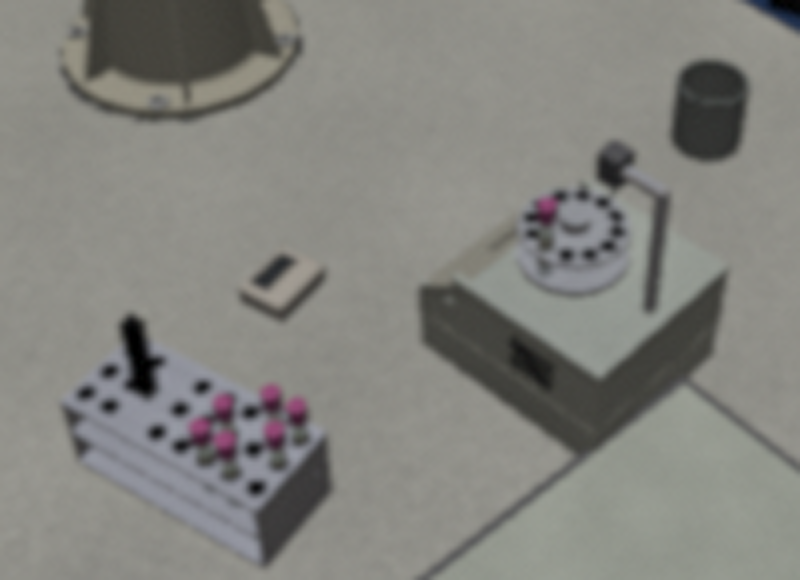

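```bash
python3 - <<'E'
from h import *
c=load("top0.npz")
T=lambda x,y,z:np.round(ray(c,165+(x+.5)/4-.5,135+(y+.5)/4-.5,z),1)
print("cap",T(414,128,197)); print("car",T(378,141,150)); 
print("pot",T(97,265,75)); 
for q in [(607,168),(690,150),(740,318),(662,340)]: print("rack",T(*q,75))
print("probe hole-ish",T(697,285,75),T(703,272,155))
for q in [(307,198),(462,182)]: print("crease",T(*q,112))
for q in [(317,255),(466,240)]: print("front low",T(*q,50))
for q in [(292,60),(457,50)]: print("rear",T(*q,112))
print("slot",T(387,212,94.6),T(361,215,94.6),T(412,209,94.6))
print("timer",T(518,362,22))
s=load("scene0.npz")
S=lambda x,y,z:np.round(ray(s,130+(x+.5)/4-.5,145+(y+.5)/4-.5,z),1)
print("S cap",S(547,208,197),"probe top",S(131,322,155),"probe base",S(143,388,75),"pot",S(713,85,75))
E
```

```text
cap [586.  -33.8 197. ]
car [582.3   1.8 150. ]
pot [472.7 294.9  75. ]
rack [ 561.4 -234.3   75. ]
rack [ 578.2 -321.    75. ]
rack [ 402.6 -364.7   75. ]
rack [ 381.9 -283.9   75. ]
probe hole-ish [ 437.6 -322.2   75. ] [ 443.1 -315.2  155. ]
crease [532.1  75.3 112. ]
crease [544.7 -82.3 112. ]
front low [480.6  68.8  50. ]
front low [492.7 -87.3  50. ]
rear [675.1  88.2 112. ]
rear [681.5 -81.  112. ]
slot [518.2  -5.5  94.6] [515.7  21.2  94.6] [520.7 -31.1  94.6]
timer [ 365.5 -139.5   22. ]
S cap [592.1 -34.8 197. ] probe top [ 444.4 -314.9  155. ] probe base [ 438.6 -315.    75. ] pot [483.8 299.   75. ]
```

```bash
cat >> h.py <<'E'
from scipy.spatial.transform import Rotation as Ro
def Rt(rpy): return Ro.from_euler("xyz",rpy).as_matrix()
def delta(p,rpy,P,RP):
    """dp, rotvec in tool axes from pose (p,rpy) to P, RP(matrix)"""
    R=Rt(rpy); return np.round(R.T@(np.asarray(P)-p),1), np.round(Ro.from_matrix(R.T@RP).as_rotvec(),4)
E
python3 - <<'E'
from h import *
from rig import monitor
s=monitor.sense(); R=Rt(s["tcp_rot"]);p=s["eef_pos"]
c=load("wrist0.npz"); C=-c["R"].T@c["t"]
print("cam in tool",R.T@(C-p)); print("cam axes in tool (rows x,y,z)",np.round(c["R"]@R,3))
P=[440,-315,320]
# view: tool pos, yaw 105deg
for yaw in (15,105,60):
    RP=Rt([np.pi,0,np.radians(yaw)]); print(yaw,delta(p,s["tcp_rot"],P,RP))
E
```

```text
cam in tool [   0.65953657  -72.50831683 -142.57865248]
cam axes in tool (rows x,y,z) [[ 1.    -0.    -0.   ]
 [ 0.     0.96  -0.282]
 [ 0.     0.282  0.96 ]]
15 (array([-743.1,  528. ,  -88.5]), array([5.000e-04, 1.000e-03, 9.082e-01]))
105 (array([-743.1,  528. ,  -88.5]), array([-3.000e-04,  1.000e-03, -6.626e-01]))
60 (array([-743.1,  528. ,  -88.5]), array([1.000e-04, 1.000e-03, 1.228e-01]))
```

```bash
python3 -m inch '[{"dp":[-34,24,-20],"angular":[0,0,-0.04],"fingers":0},{"dp":[-67,48,-40],"angular":[0,0,-0.08],"fingers":0},{"dp":[-100,72,-60],"angular":[0,0,-0.12],"fingers":0},{"dp":[-134,96,-80],"angular":[0,0,-0.16],"fingers":0},{"dp":[-168,120,-98],"angular":[0,0,-0.2],"fingers":0},{"dp":[-743,528,-98],"angular":[0,0,-0.49],"fingers":0},{"dp":[-743,528,-98],"angular":[0,0,-0.49],"fingers":0},{"dp":[-743,528,-98],"angular":[0,0,-0.49],"fingers":0},{"dp":[-743,528,-98],"angular":[0,0,-0.49],"fingers":0},{"dp":[-743,528,-98],"angular":[0,0,-0.49],"fingers":0},{"dp":[-743,528,-98],"angular":[0,0,-0.49],"fingers":0},{"dp":[-743,528,-98],"angular":[0,0,-0.49],"fingers":0}]'
python3 - <<'E'
from h import *
from rig import monitor
s=monitor.sense();print(s["clock"],s["eef_pos"],s["tcp_rot"],s["qpos"])
print(delta(s["eef_pos"],s["tcp_rot"],[440,-315,330],Rt([np.pi,0,np.radians(95)])))
E
```

```text
clock: 1.15
eef_pos: [346.0, 110.9, 324.5]
tcp_rot: [3.141, -0.0, 1.661]
contact_force: [1.1, -1.2, -0.3]
opening: 0.995
1.15 [346.03263701 110.91683163 324.47792488] [ 3.14093728e+00 -9.40586463e-05  1.66072848e+00] [ 3.06109430e-01 -1.74107308e-01  2.01079981e+00 -5.04904883e-05
  1.30423986e+00 -1.35460573e+00]
(array([-432.6,   55.3,   -5.5]), array([ 0.0007, -0.0001,  0.0027]))
```

```bash
python3 -m inch '[{"dp":[-430,55,-5],"angular":[0,0,0],"fingers":0},{"dp":[-430,55,-5],"angular":[0,0,0],"fingers":0},{"dp":[-430,55,-5],"angular":[0,0,0],"fingers":0},{"dp":[-430,55,-5],"angular":[0,0,0],"fingers":0},{"dp":[-430,55,-5],"angular":[0,0,0],"fingers":0},{"dp":[-430,55,-5],"angular":[0,0,0],"fingers":0},{"dp":[-430,55,-5],"angular":[0,0,0],"fingers":0},{"dp":[-430,55,-5],"angular":[0,0,0],"fingers":0},{"dp":[-430,55,-5],"angular":[0,0,0],"fingers":0},{"dp":[-430,55,-5],"angular":[0,0,0],"fingers":0},{"dp":[-430,55,-5],"angular":[0,0,0],"fingers":0},{"dp":[-430,55,-5],"angular":[0,0,0],"fingers":0}]'
python3 - <<'E'
from h import *
from rig import monitor,vision
s=monitor.sense();print(s["clock"],s["eef_pos"],s["tcp_rot"],s["qpos"])
c=vision.camera_params("wrist")
p,d=vision.grab_frame("wrist"); cv2.imwrite("pics/w1.png",p); np.savez("w1.npz",p=p,d=d,**c)
E
```

```text
clock: 2.15
eef_pos: [439.7, -313.9, 328.6]
tcp_rot: [-3.141, 0.0, 1.657]
contact_force: [-0.3, 0.7, -0.7]
opening: 0.999
2.15 [ 439.72499722 -313.85824957  328.63049792] [-3.14094209e+00  3.38784903e-04  1.65695543e+00] [-6.22246317e-01  1.38409826e-01  1.69612414e+00 -7.04866414e-04
  1.30733237e+00 -2.27901797e+00]
```

View pics/w1.png

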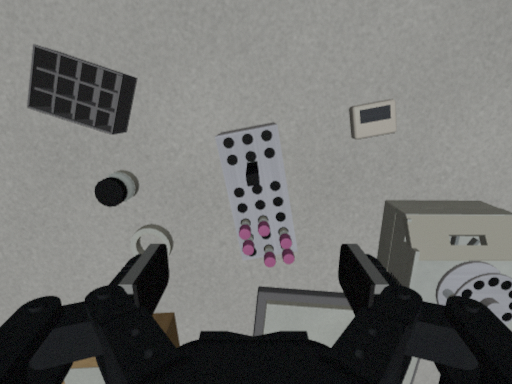

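```bash
python3 - <<'E'
from h import *
z=load("w1.npz"); p=z["p"]; d=z["d"]
a=cv2.resize(p[120:280,190:320],None,fx=5,fy=4.5 and 5,interpolation=cv2.INTER_CUBIC)[:600]; cv2.imwrite("pics/w1z.png",a)
print(d[158:190:2,244:264:2].astype(int))
E
```

```text
[[398 397 397 396 398 396 398 397 397 397]
 [398 399 398 397 399 398 397 398 399 398]
 [400 399 399 396 396 393 390 398 400 399]
 [399 401 386 383 381 377 377 399 399 400]
 [401 401 371 369 366 365 362 399 400 398]
 [401 401 357 356 354 352 350 397 402 401]
 [402 402 345 343 342 339 339 377 402 402]
 [403 337 334 333 330 329 327 355 403 403]
 [404 324 323 323 321 322 322 334 405 404]
 [405 324 323 323 322 323 324 324 404 404]
 [407 323 323 322 324 323 322 323 406 406]
 [406 407 324 325 324 324 323 325 406 405]
 [407 408 325 325 325 325 325 325 407 407]
 [408 408 325 327 326 326 325 326 407 407]
 [409 408 326 326 408 408 408 409 409 409]
 [410 409 410 409 408 409 410 410 409 410]]
```

View pics/w1z.png

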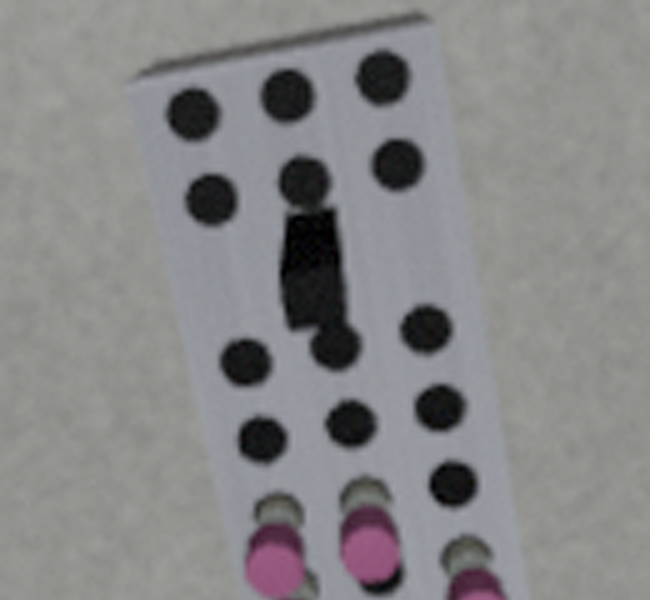

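```bash
cat >> h.py <<'E'
def cloud(z):
    d=z["d"]; v,u=np.mgrid[:d.shape[0],:d.shape[1]]
    X=np.stack([(u-z["cx"])/z["fx"]*d,(v-z["cy"])/z["fy"]*d,d],-1)
    return (X-z["t"])@z["R"]
E
python3 - <<'E'
from h import *
z=load("w1.npz"); W=cloud(z); d=z["d"]
m=np.zeros(d.shape,bool); m[150:195,235:272]=1
A=W[m&(W[...,2]>148)]; print(len(A),A.mean(0),A.min(0),A.max(0)); print(cv2.minAreaRect(A[:,:2].astype(np.float32)))
B=W[m&(W[...,2]>85)&(W[...,2]<145)]
print(len(B),B.mean(0))
for sel in [B]:
    n,res,_,_=np.linalg.lstsq(np.c_[sel[:,1:],np.ones(len(sel))],sel[:,0],rcond=None); r=sel[:,0]-np.c_[sel[:,1:],np.ones(len(sel))]@n
    k=abs(r)<2; n,*_=np.linalg.lstsq(np.c_[sel[k][:,1:],np.ones(k.sum())],sel[k][:,0],rcond=None); print(k.sum(),n, "x=a*y+b*z+c; face normal yaw",np.degrees(np.arctan2(n[0],-1))) 
# rack
R=W[(abs(W[...,2]-75)<4)&(abs(W[...,0]-480)<150)&(abs(W[...,1]+300)<90)]; print("rack",cv2.minAreaRect(R[:,:2].astype(np.float32)),np.median(R[:,2]))
P=np.array([[193,113],[288,95],[383,76],[246,361],[335,345],[427,328],[304,181]])
for q in P: print(np.round(ray(z,190+(q[0]+.5)/5-.5,120+(q[1]+.5)/5-.5,75),1))
for q in [(287,278),(342,270),(289,328),(345,318)]: print("top",np.round(ray(z,190+(q[0]+.5)/5-.5,120+(q[1]+.5)/5-.5,155),1))
E
```

```text
176 [ 437.09994169 -313.85075005  174.44096322] [ 367.88716122 -321.17626933  148.37607652] [ 450.14238104 -305.70963177  471.27232758]
((409.20001220703125, -319.15521240234375), (81.39409637451172, 14.213048934936523), 9.917993545532227)
107 [ 436.0858188  -314.1681853   118.06196444]
99 [-2.17647721e-01  5.95606464e-04  3.67091576e+02] x=a*y+b*z+c; face normal yaw -167.72119840173406
rack ((486.05767822265625, -301.16815185546875), (190.67662048339844, 85.15592956542969), 15.662393569946289) 75.10790346275431
[ 412.1 -349.2   75. ]
[ 405.1 -323.9   75. ]
[ 397.9 -298.9   75. ]
[ 480.5 -329.8   75. ]
[ 473.6 -305.    75. ]
[ 466.4 -279.6   75. ]
[ 427.9 -317.7   75. ]
top [ 437.7 -319.9  155. ]
top [ 434.9 -307.9  155. ]
top [ 449.2 -318.6  155. ]
top [ 445.8 -306.2  155. ]
```

```bash
python3 - <<'E'
from h import *
from rig import monitor
s=monitor.sense();print(s["clock"],s["eef_pos"],s["tcp_rot"])
print(delta(s["eef_pos"],s["tcp_rot"],[442.5,-313.5,106],Rt([np.pi,0,np.radians(102.3)])))
E
```

```text
2.2 [ 439.26376129 -311.69975574  328.59933793] [-3.14055841e+00 -9.95527906e-04  1.65761960e+00]
(array([ -2.3,   3.3, 222.6]), array([-0.001 , -0.0011, -0.1279]))
```

```bash
python3 -m inch '[{"dp":[-2,3,41],"angular":[0,0,-0.12],"fingers":0},{"dp":[-2,3,82],"angular":[0,0,-0.127],"fingers":0},{"dp":[-2,3,123],"angular":[0,0,-0.127],"fingers":0},{"dp":[-2,3,123],"angular":[0,0,-0.127],"fingers":0},{"dp":[-2,3,123],"angular":[0,0,-0.127],"fingers":0}]'
python3 - <<'E'
from h import *
from rig import monitor,vision
s=monitor.sense();print(s["clock"],s["eef_pos"],s["tcp_rot"],s["qpos"])
print(delta(s["eef_pos"],s["tcp_rot"],[442.5,-313.5,106],Rt([np.pi,0,np.radians(102.3)])))
c=vision.camera_params("wrist")
p,d=vision.grab_frame("wrist"); cv2.imwrite("pics/w2.png",p); np.savez("w2.npz",p=p,d=d,**c)
E
```

```text
clock: 2.62
eef_pos: [441.5, -310.3, 205.5]
tcp_rot: [-3.139, -0.004, 1.788]
contact_force: [0.8, -0.1, 1.2]
opening: 1.003
2.6167 [ 441.50236984 -310.29412588  205.52237395] [-3.13864588 -0.00362583  1.78787431] [-6.15557055e-01  2.51026206e-01  1.83902192e+00  2.98867885e-04
  1.05620956e+00 -2.40358441e+00]
(array([-3.7,  0.6, 99.5]), array([-0.003 , -0.0036,  0.0024]))
```

View pics/w2.png

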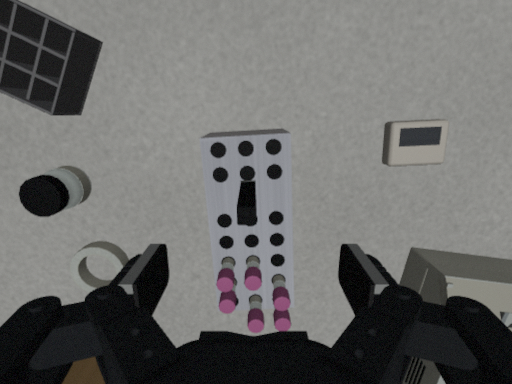

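```bash
python3 - <<'E'
from h import *
from rig import monitor
z=load("w2.npz"); W=cloud(z); d=z["d"]
m=np.zeros(d.shape,bool); m[175:232,230:265]=1
A=W[m&(W[...,2]>150)&(W[...,2]<160)]; print(len(A),A.mean(0)); rc=cv2.minAreaRect(A[:,:2].astype(np.float32));print(rc)
B=W[m&(W[...,2]>85)&(W[...,2]<145)]
s=monitor.sense(); R=Rt(s["tcp_rot"])
print(s["eef_pos"])
for q in (A,B):
  t=(q-s["eef_pos"])@R; print("tool", np.median(t,0),t.min(0),t.max(0))
t=(B-s["eef_pos"])@R
n=np.polyfit(t[:,0],t[:,1],1);k=abs(t[:,1]-np.polyval(n,t[:,0]))<1.5;n=np.polyfit(t[k,0],t[k,1],1);print("yaw err in tool",np.degrees(np.arctan(n[0])))
E
```

```text
393 [ 441.4314333  -313.86907019  154.6311577 ]
((442.3207702636719, -313.7620849609375), (14.693049430847168, 13.638054847717285), 12.46861743927002)
[ 442.99206555 -311.52450447  207.69164773]
tool [-1.6958944  -2.09394565 52.90255783] [-8.87176728 -8.48707039 51.07666509] [ 4.76727817  6.21094503 57.36436173]
tool [-2.03825985 -7.96204089 88.31812447] [-8.99694527 -8.56940783 63.18770629] [  4.69557162  -6.94640567 122.64360567]
yaw err in tool -1.6868884297281
```

```bash
python3 -m inch '[{"dp":[-2,-1,35],"angular":[0,0,0],"fingers":0},{"dp":[-2,-1,70],"angular":[0,0,0],"fingers":0},{"dp":[-2,-1,90],"angular":[0,0,0],"fingers":0},{"dp":[-2,-1,101],"angular":[0,0,0],"fingers":0},{"dp":[-2,-1,101],"angular":[0,0,0],"fingers":120},{"dp":[-2,-1,101],"angular":[0,0,0],"fingers":255},{"dp":[-2,-1,101],"angular":[0,0,0],"fingers":255},{"dp":[-2,-1,101],"angular":[0,0,0],"fingers":255},{"dp":[-2,-1,101],"angular":[0,0,0],"fingers":255},{"dp":[-2,-1,101],"angular":[0,0,0],"fingers":255},{"dp":[-2,-1,101],"angular":[0,0,0],"fingers":255},{"dp":[-2,-1,101],"angular":[0,0,0],"fingers":255}]' 60
```

```text
clock: 3.67
eef_pos: [442.7, -314.9, 106.5]
tcp_rot: [3.14, 0.001, 1.787]
contact_force: [-1.3, 0.9, 7.3]
opening: 0.157
```

```bash
python3 -m inch '[{"dp":[0,0,0],"angular":[0,0,0],"fingers":255},{"dp":[0,0,0],"angular":[0,0,0],"fingers":255}]' 90
python3 - <<'E'
from h import *
from rig import monitor,vision
s=monitor.sense();print(s["clock"],s["eef_pos"],s["tcp_rot"],s["opening"],s["wrist_torque"])
p,d=vision.grab_frame("wrist"); cv2.imwrite("pics/w3.png",p)
E
```

```text
clock: 3.83
eef_pos: [442.7, -314.9, 106.5]
tcp_rot: [3.141, 0.001, 1.787]
contact_force: [-1.4, 0.8, 7.9]
opening: 0.147
3.8333 [ 442.65286515 -314.89548369  106.51485509] [3.14053408e+00 1.08215660e-03 1.78693285e+00] 0.14701039248292372 [ 0.18625839  0.20211238 -0.03584115]
```

View pics/w3.png

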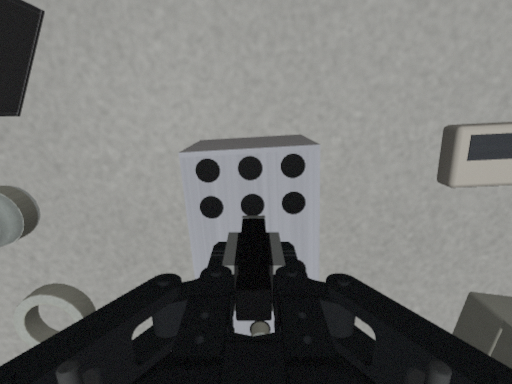

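```bash
python3 -m inch '[{"dp":[0,0,-10],"angular":[0,0,0],"fingers":255},{"dp":[0,0,-25],"angular":[0,0,0],"fingers":255},{"dp":[0,0,-50],"angular":[0,0,0],"fingers":255},{"dp":[0,0,-80],"angular":[0,0,0],"fingers":255},{"dp":[0,0,-110],"angular":[0,0,0],"fingers":255},{"dp":[0,0,-140],"angular":[0,0,0],"fingers":255},{"dp":[0,0,-160],"angular":[0,0,0],"fingers":255},{"dp":[0,0,-170],"angular":[0,0,0],"fingers":255},{"dp":[0,0,-170],"angular":[0,0,0],"fingers":255}]' 90
python3 - <<'E'
from h import *
from rig import monitor,vision
s=monitor.sense();print(s["clock"],s["eef_pos"],s["tcp_rot"],s["opening"],s["wrist_torque"])
psi=np.radians(4.9); F=Rt([0,0,psi]); ax=np.array([582.3,1.8,0])
n=np.array([-.574,0,.819])
RP=F@np.c_[[0,1,0],[.819,0,.574],[.574,0,-.819]]
P=ax+F@(np.array([-67,14,94.6])+n*(93.5+70)); print(P,Ro.from_matrix(RP).as_euler("xyz"))
print(delta(s["eef_pos"],s["tcp_rot"],P,RP))
c=vision.camera_params("wrist")
p,d=vision.grab_frame("wrist"); cv2.imwrite("pics/w4.png",p); np.savez("w4.npz",p=p,d=d,**c)
E
```

```text
clock: 4.63
eef_pos: [443.0, -315.2, 278.1]
tcp_rot: [3.139, 0.003, 1.787]
contact_force: [0.2, 0.7, -0.6]
opening: 0.153
4.6333 [ 443.00398255 -315.17371858  278.05764467] [3.13868077 0.00323905 1.78696975] 0.15329983505529732 [-0.04655227 -0.00644187  0.01979372]
[420.84301853   2.00960748 228.5065    ] [2.53029329 0.         1.65631746]
(array([314.7,  46.2,  48.7]), array([-0.6073, -0.037 ,  0.1275]))
```

View pics/w4.png

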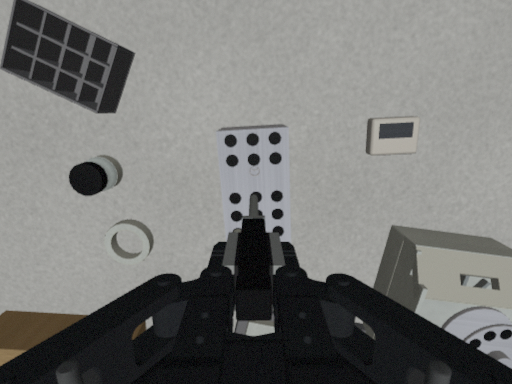

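```bash
python3 -m inch '[{"dp":[35,5,5],"angular":[-0.06,0,0.01],"fingers":255},{"dp":[70,10,10],"angular":[-0.13,-0.01,0.03],"fingers":255},{"dp":[105,15,16],"angular":[-0.2,-0.01,0.04],"fingers":255},{"dp":[140,20,22],"angular":[-0.27,-0.02,0.06],"fingers":255},{"dp":[175,26,27],"angular":[-0.34,-0.02,0.07],"fingers":255},{"dp":[210,31,32],"angular":[-0.4,-0.025,0.085],"fingers":255},{"dp":[245,36,38],"angular":[-0.47,-0.03,0.1],"fingers":255},{"dp":[280,41,43],"angular":[-0.54,-0.033,0.114],"fingers":255},{"dp":[305,45,47],"angular":[-0.59,-0.036,0.124],"fingers":255},{"dp":[315,46,48],"angular":[-0.607,-0.037,0.127],"fingers":255},{"dp":[315,46,48],"angular":[-0.607,-0.037,0.127],"fingers":255},{"dp":[315,46,48],"angular":[-0.607,-0.037,0.127],"fingers":255}]' 90
python3 - <<'E'
from h import *
from rig import monitor,vision
s=monitor.sense();print(s["clock"],s["eef_pos"],s["tcp_rot"],s["opening"],s["qpos"])
c=vision.camera_params("wrist")
p,d=vision.grab_frame("wrist"); cv2.imwrite("pics/w5.png",p); np.savez("w5.npz",p=p,d=d,tp=s["eef_pos"],tr=s["tcp_rot"],**c)
E
```

```text
clock: 5.68
eef_pos: [418.2, 3.7, 225.9]
tcp_rot: [2.537, -0.003, 1.659]
contact_force: [0.1, 0.0, -0.2]
opening: 0.152
5.6833 [418.19114089   3.74526814 225.86799415] [ 2.53687507 -0.00253902  1.65934367] 0.1521424154631142 [-0.06992256 -0.25347873  2.44790769  0.26355371  0.36003584 -1.94745582]
```

View pics/w5.png

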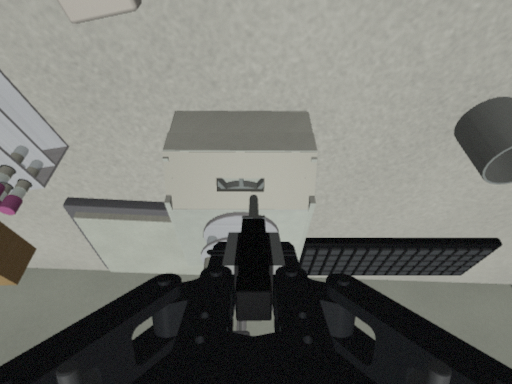

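```bash
python3 - <<'E'
from h import *
z=load("w5.npz"); p=z["p"]
a=cv2.resize(p[140:220,160:325],None,fx=4.8,fy=4.8,interpolation=cv2.INTER_CUBIC); cv2.imwrite("pics/w5z.png",np.clip(a.astype(float)*1.3,0,255).astype(np.uint8))
E
```

```text
(no output)
```

View pics/w5z.png

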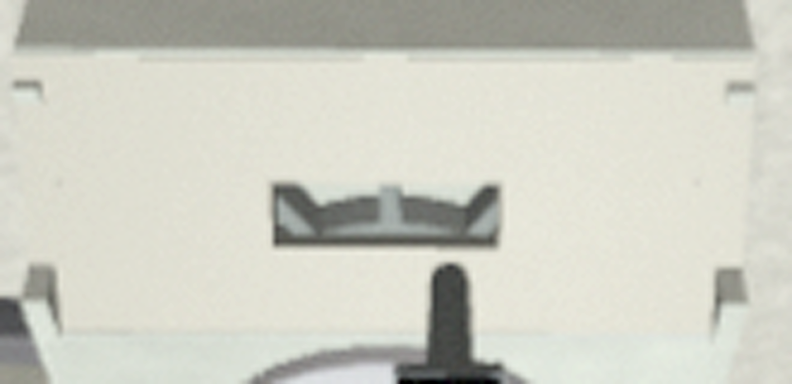

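```bash
python3 - <<'E'
from h import *
z=load("w5.npz"); W=cloud(z); d=z["d"]; R=Rt(z["tr"]); T=(W-z["tp"])@R
m=np.zeros(d.shape,bool); m[154:206,172:310]=1; m[174:206,212:272]=0
q=T[m]; A=np.c_[q[:,:2],np.ones(len(q))]
k=np.ones(len(q),bool)
for _ in range(5):
    n,*_=np.linalg.lstsq(A[k],q[k,2],rcond=None); r=q[:,2]-A@n; k=abs(r)<3
print("plane in tool: z=",n,k.mean(),r[k].std())
wn=R@np.array([n[0],n[1],-1]);wn/=np.linalg.norm(wn);print("world normal",wn,"yaw",np.degrees(np.arctan2(-wn[1],-wn[0])),"tilt",np.degrees(np.arccos(wn[2])))
cR=z["R"]@R; cC=R.T@(-z["R"].T@z["t"]-z["tp"])
def hit(x,y):
    u=160+(x+.5)/4.8-.5; v=140+(y+.5)/4.8-.5
    D=cR.T@np.array([(u-z["cx"])/z["fx"],(v-z["cy"])/z["fy"],1]); s=(n[2]+n[0]*cC[0]+n[1]*cC[1]-cC[2])/(D[2]-n[0]*D[0]-n[1]*D[1]); return cC+s*D
pts=[hit(*a) for a in [(274,183),(498,183),(498,246),(273,246)]]
for a in pts: print(np.round(a,1), np.round(z["tp"]+R@a,1))
c=np.mean(pts,0); print("slot tool",c,"world",z["tp"]+R@c, np.linalg.norm(pts[0]-pts[1]),np.linalg.norm(pts[1]-pts[2]))
# tip dir at z=93.5
u=160+(450.5)/4.8-.5; v=140+(263.5)/4.8-.5
D=cR.T@np.array([(u-z["cx"])/z["fx"],(v-z["cy"])/z["fy"],1]); print("tip tool",cC+D*(93.5-cC[2])/D[2])
E
```

```text
plane in tool: z= [ 6.26688748e-03 -4.32235602e-03  1.64063997e+02] 0.9960045662100456 0.7073008734954676
world normal [-0.57019782 -0.04642119  0.82019481] yaw 4.65432350225229 tilt 34.89570067991891
[-38.6  -1.7 163.8] [513.  -26.2  90. ]
[ 12.   -1.6 164.1] [508.8  24.2  90. ]
[ 12.2  13.2 164.1] [520.8  25.4  98.4]
[-39.3  13.1 163.8] [525.1 -25.9  98.5]
slot tool [-13.43559865   5.77046498 163.95485576] world [516.92629874  -0.64202801  94.23544293] 50.62553507391783 14.772686287190592
tip tool [ 1.09299345 -3.28889926 93.5       ]
```

```bash
python3 -m inch '[{"dp":[-0.5,5.5,20],"angular":[0,0,0],"fingers":255},{"dp":[-0.5,5.5,40],"angular":[0,0,0],"fingers":255},{"dp":[-0.5,5.5,55],"angular":[0,0,0],"fingers":255},{"dp":[-0.5,5.5,60],"angular":[0,0,0],"fingers":255},{"dp":[-0.5,5.5,60],"angular":[0,0,0],"fingers":255},{"dp":[-0.5,5.5,60],"angular":[0,0,0],"fingers":255}]' 90
python3 - <<'E'
from h import *
from rig import monitor,vision
s=monitor.sense();print(s["clock"],s["eef_pos"],s["tcp_rot"],s["opening"],s["qpos"])
z=load("w5.npz");print(delta(z["tp"],z["tr"],s["eef_pos"],Rt(s["tcp_rot"])))
c=vision.camera_params("wrist")
p,d=vision.grab_frame("wrist"); np.savez("w6.npz",p=p,d=d,tp=s["eef_pos"],tr=s["tcp_rot"],**c)
a=cv2.resize(p[120:240,160:325],None,fx=4.8,fy=4.8,interpolation=cv2.INTER_CUBIC); cv2.imwrite("pics/w6z.png",np.clip(a.astype(float)*1.3,0,255).astype(np.uint8))
E
```

```text
clock: 6.23
eef_pos: [458.3, 5.0, 180.7]
tcp_rot: [2.536, -0.003, 1.655]
contact_force: [-0.4, -0.1, 0.3]
opening: 0.147
6.2333 [458.2914715    5.03513013 180.6787648 ] [ 2.53572147 -0.00285387  1.65517646] 0.14734849531087854 [-0.05192914 -0.05951394  2.44153169  0.46938295  0.17714168 -2.14451365]
(array([-2.4,  7.3, 59.9]), array([-0.0012, -0.0021,  0.0036]))
```

View pics/w6z.png

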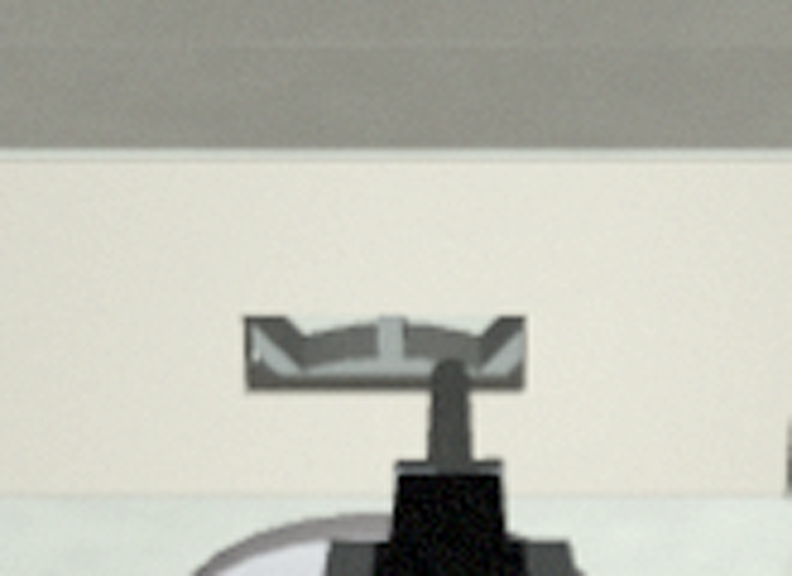

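```bash
cat >> h.py <<'E'
def slotmeas(z,crop,f,corners,tip,tipz=93.5):
    """slot centre and tip in tool frame; crop=(u0,v0), zoom f; plane fit around slot from depth"""
    W=cloud(z); R=Rt(z["tr"]); T=(W-z["tp"])@R
    cv=np.array([[crop[0]+(x+.5)/f-.5,crop[1]+(y+.5)/f-.5] for x,y in corners])
    u0,v0=cv.min(0).astype(int);u1,v1=cv.max(0).astype(int)+1
    m=np.zeros(z["d"].shape,bool); m[v0-18:v1+8,u0-25:u1+25]=1; m[v0-4:,u0-4:u1+4]=0
    q=T[m];A=np.c_[q[:,:2],np.ones(len(q))];k=np.ones(len(q),bool)
    for _ in range(6):
        n,*_=np.linalg.lstsq(A[k],q[k,2],rcond=None); r=q[:,2]-A@n; k=abs(r)<3
    cR=z["R"]@R; cC=R.T@(-z["R"].T@z["t"]-z["tp"])
    D=lambda u,v:cR.T@np.array([(u-z["cx"])/z["fx"],(v-z["cy"])/z["fy"],1])
    pts=[]
    for u,v in cv:
        e=D(u,v); s=(n[2]+n[0]*cC[0]+n[1]*cC[1]-cC[2])/(e[2]-n[0]*e[0]-n[1]*e[1]); pts.append(cC+s*e)
    c=np.mean(pts,0)
    e=D(crop[0]+(tip[0]+.5)/f-.5,crop[1]+(tip[1]+.5)/f-.5); t=cC+e*(tipz-cC[2])/e[2]
    print("plane",n,k.mean(),"slot tool",np.round(c,1),"world",np.round(z["tp"]+R@c,1),"len",np.linalg.norm(pts[0]-pts[1]),"tip",np.round(t,1))
    return c,t,n
E
python3 - <<'E'
from h import *
c,t,n=slotmeas(load("w5.npz"),(160,140),4.8,[(274,183),(498,183),(498,246),(273,246)],(450,263))
z=load("w6.npz");c,t,n=slotmeas(z,(160,120),4.8,[(245,317),(524,317),(526,390),(248,390)],(450,360))
E
```

```text
plane [ 5.73990732e-03 -4.13351967e-03  1.64062522e+02] 0.9967532467532467 slot tool [-13.4   5.8 164. ] world [516.9  -0.6  94.2] len 50.627450800308516 tip [ 1.1 -3.3 93.5]
plane [ 4.84325914e-03 -5.34626087e-03  1.04112678e+02] 0.9974226804123711 slot tool [-10.7  -1.3 104.1] world [ 5.172e+02 -5.000e-01  9.440e+01] len 51.14786860375885 tip [ 1.1 -3.2 93.5]
```

```bash
python3 - <<'E'
from h import *
from rig import monitor
s=monitor.sense();print(s["eef_pos"],s["tcp_rot"])
z=load("w6.npz");print("drift",delta(z["tp"],z["tr"],s["eef_pos"],Rt(s["tcp_rot"])))
Rp=Ro.from_rotvec([.2,0,0]).as_matrix(); t=np.array([1.1,.3,93.5])
Q=np.array([3.3,-1.3,109.1])
for sd in (-10,0,10,20,30,38): print(sd,np.round(Q+Rp[:,2]*(sd-5)-Rp@t,1))
E
```

```text
[458.27929593   5.15981191 181.14285659] [ 2.53473243 -0.00268451  1.65544949]
drift (array([ 0.1,  0.3, -0.4]), array([-0.001 ,  0.    , -0.0003]))
-10 [ 2.2 20.   2.7]
0 [ 2.2 18.  12.5]
10 [ 2.2 16.  22.3]
20 [ 2.2 14.  32.1]
30 [ 2.2 12.  41.9]
38 [ 2.2 10.4 49.7]
```

Go to s=-10 with the steeper tilt, and look.

```bash
python3 -m inch '[{"dp":[0.7,7,-2],"angular":[0.07,0,0],"fingers":255},{"dp":[1.5,14,0],"angular":[0.14,0,0],"fingers":255},{"dp":[2.2,20,2.7],"angular":[0.2,0,0],"fingers":255},{"dp":[2.2,20,2.7],"angular":[0.2,0,0],"fingers":255},{"dp":[2.2,20,2.7],"angular":[0.2,0,0],"fingers":255},{"dp":[2.2,20,2.7],"angular":[0.2,0,0],"fingers":255}]' 90
python3 - <<'E'
from h import *
from rig import monitor,vision
s=monitor.sense();print(s["clock"],s["eef_pos"],s["tcp_rot"],s["opening"],s["qpos"])
z=load("w6.npz");print(delta(z["tp"],z["tr"],s["eef_pos"],Rt(s["tcp_rot"])))
c=vision.camera_params("wrist")
p,d=vision.grab_frame("wrist"); np.savez("w7.npz",p=p,d=d,tp=s["eef_pos"],tr=s["tcp_rot"],**c)
a=cv2.resize(p[120:240,160:325],None,fx=4.8,fy=4.8,interpolation=cv2.INTER_CUBIC); cv2.imwrite("pics/w7z.png",np.clip(a.astype(float)*1.3,0,255).astype(np.uint8))
E
```

```text
clock: 6.78
eef_pos: [474.7, 9.5, 190.0]
tcp_rot: [2.734, -0.003, 1.657]
contact_force: [-0.5, -0.4, 0.2]
opening: 0.152
6.7833 [474.68011452   9.54313199 189.97524994] [ 2.7337545  -0.00297689  1.6566029 ] 0.15173480262902656 [-0.01337499 -0.01231826  2.26654659  0.09049687  0.48324924 -1.74090057]
(array([ 3.1, 19. ,  1.9]), array([ 0.198 ,  0.0008, -0.0012]))
```

View pics/w7z.png

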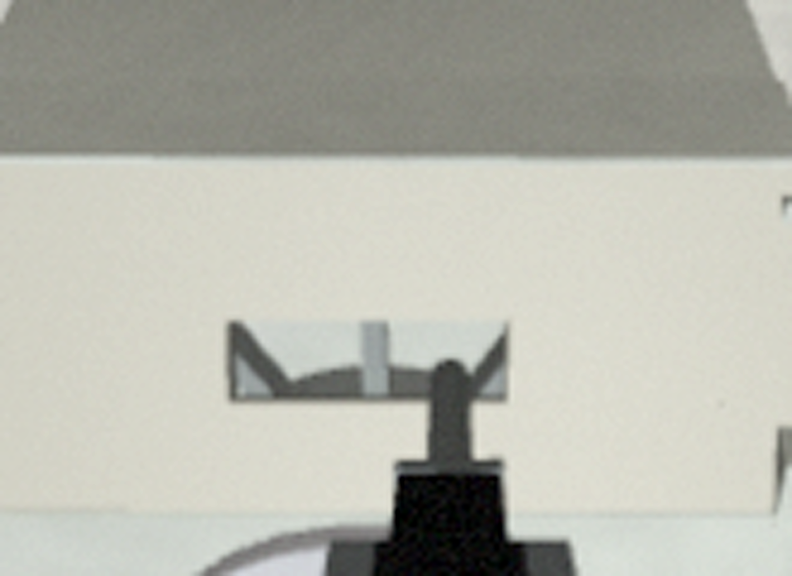

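```bash
python3 - <<'E'
from h import *
z=load("w7.npz");c,t,n=slotmeas(z,(160,120),4.8,[(230,322),(507,322),(507,400),(229,400)],(450,360))
t[1]+=3.5
print(c-t)
E
```

```text
plane [ 4.64058660e-03 -2.04632390e-01  1.04263913e+02] 0.9963556851311953 slot tool [-14.    0.2 104.2] world [517.2  -0.6  94.4] len 51.141109064746786 tip [ 1.1 -3.2 93.5]
[-15.10730315  -0.18211153  10.66706869]
```

```bash
python3 -m inch '[{"dp":[-1,1,3],"angular":[0,0,0],"fingers":255},{"dp":[-1,1,9],"angular":[0,0,0],"fingers":255},{"dp":[-1,1,16],"angular":[0,0,0],"fingers":255},{"dp":[-1,1,22],"angular":[0,0,0],"fingers":255},{"dp":[-1,1,28],"angular":[0,0,0],"fingers":255},{"dp":[-1,1,28],"angular":[0,0,0],"fingers":255}]' 90
python3 - <<'E'
from h import *
from rig import monitor,vision
s=monitor.sense();print(s["clock"],s["contact_force"],s["wrist_torque"],s["qpos"])
z=load("w7.npz");print(delta(z["tp"],z["tr"],s["eef_pos"],Rt(s["tcp_rot"])))
p,d=vision.grab_frame("wrist")
a=cv2.resize(p[100:240,160:325],None,fx=4.2,fy=4.2,interpolation=cv2.INTER_CUBIC); cv2.imwrite("pics/w8z.png",np.clip(a.astype(float)*1.3,0,255).astype(np.uint8))
E
```

```text
clock: 7.33
eef_pos: [487.6, 9.8, 163.6]
tcp_rot: [2.736, -0.003, 1.657]
contact_force: [-0.4, -0.3, -0.3]
opening: 0.149
7.3333 [-0.4447928  -0.32684724 -0.28840111] [-0.03984422  0.22023124  0.04595699] [-0.01183154  0.06074319  2.2689342   0.10340626  0.41017783 -1.75454541]
(array([-0.9,  1.3, 29.3]), array([ 0.0022, -0.    , -0.0003]))
```

View pics/w8z.png

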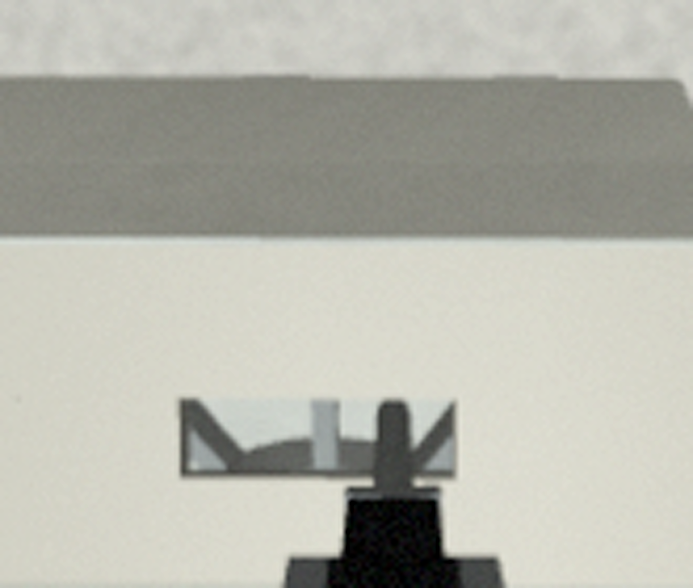

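```bash
python3 -m inch '[{"dp":[0,0,7],"angular":[0,0,0],"fingers":255},{"dp":[0,0,14],"angular":[0,0,0],"fingers":255},{"dp":[0,0,20],"angular":[0,0,0],"fingers":255},{"dp":[0,0,20],"angular":[0,0,0],"fingers":255}]' 90
python3 -m inch '[{"dp":[-3,0,0],"angular":[0,0,0],"fingers":255},{"dp":[-6,0,0],"angular":[0,0,0],"fingers":255},{"dp":[-10,0,0],"angular":[0,0,0],"fingers":255},{"dp":[-14,0,0],"angular":[0,0,0],"fingers":255},{"dp":[-18,0,0],"angular":[0,0,0],"fingers":255},{"dp":[-22,0,0],"angular":[0,0,0],"fingers":255}]' 
python3 - <<'E'
from h import *
from rig import monitor,vision
s=monitor.sense();print(s["clock"],s["contact_force"],s["wrist_torque"],s["qpos"])
z=load("w7.npz");print(delta(z["tp"],z["tr"],s["eef_pos"],Rt(s["tcp_rot"])))
p,d=vision.grab_frame("wrist")
a=cv2.resize(p[100:240,160:325],None,fx=4.2,fy=4.2,interpolation=cv2.INTER_CUBIC); cv2.imwrite("pics/w9z.png",np.clip(a.astype(float)*1.3,0,255).astype(np.uint8))
E
```

```text
clock: 7.72
eef_pos: [495.6, 10.6, 145.5]
tcp_rot: [2.735, -0.003, 1.657]
contact_force: [-0.4, -0.7, 0.0]
opening: 0.15
clock: 8.22
eef_pos: [497.9, -11.9, 147.0]
tcp_rot: [2.733, -0.003, 1.657]
contact_force: [0.3, 1.2, 0.2]
opening: 0.151
8.2167 [0.33033838 1.23614806 0.16183631] [0.27703719 0.17307092 0.08752769] [-0.07128916  0.11122942  2.26535124  0.18059616  0.36705045 -1.88298199]
(array([-23.5,   2.5,  47.8]), array([-0.0004, -0.0004, -0.0002]))
```

View pics/w9z.png

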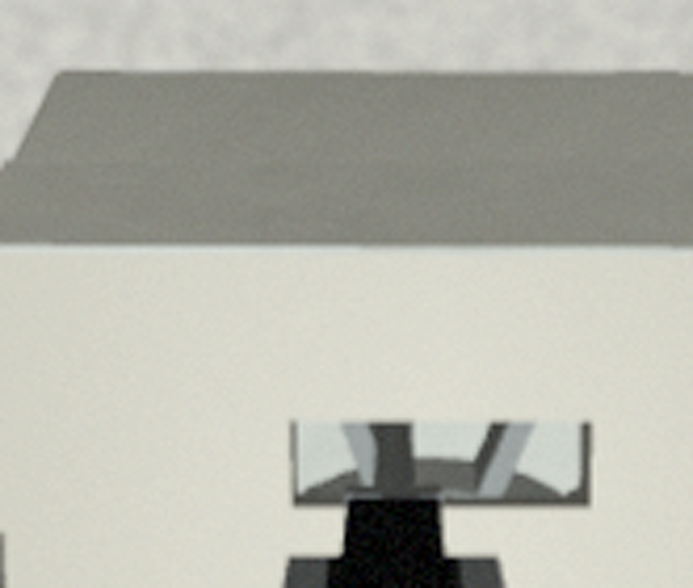

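```bash
python3 -m inch '[{"dp":[-3,0,0],"angular":[0,0,0],"fingers":255},{"dp":[-6,0,0],"angular":[0,0,0],"fingers":255},{"dp":[-9,0,0],"angular":[0,0,0],"fingers":255},{"dp":[-9,0,0],"angular":[0,0,0],"fingers":255},{"dp":[-9,0,0],"angular":[0,0,0],"fingers":255}]' 
python3 - <<'E'
from h import *
from rig import monitor,vision
s=monitor.sense();print(s["clock"],s["contact_force"],s["wrist_torque"],s["qpos"])
z=load("w7.npz");print(delta(z["tp"],z["tr"],s["eef_pos"],Rt(s["tcp_rot"])))
p,d=vision.grab_frame("wrist")
a=cv2.resize(p[100:240,160:325],None,fx=4.2,fy=4.2,interpolation=cv2.INTER_CUBIC); cv2.imwrite("pics/w10z.png",np.clip(a.astype(float)*1.3,0,255).astype(np.uint8))
E
```

```text
clock: 8.68
eef_pos: [498.4, -20.6, 146.7]
tcp_rot: [2.734, -0.003, 1.656]
contact_force: [0.3, -0.1, -0.9]
opening: 0.149
8.6833 [ 0.32713843 -0.05591944 -0.93551232] [0.01228491 0.20347312 0.02632884] [-0.09484679  0.11386796  2.26284843  0.20441913  0.3705779  -1.92650591]
(array([-32.2,   2.2,  48. ]), array([ 0.0002, -0.0004,  0.0002]))
```

View pics/w10z.png

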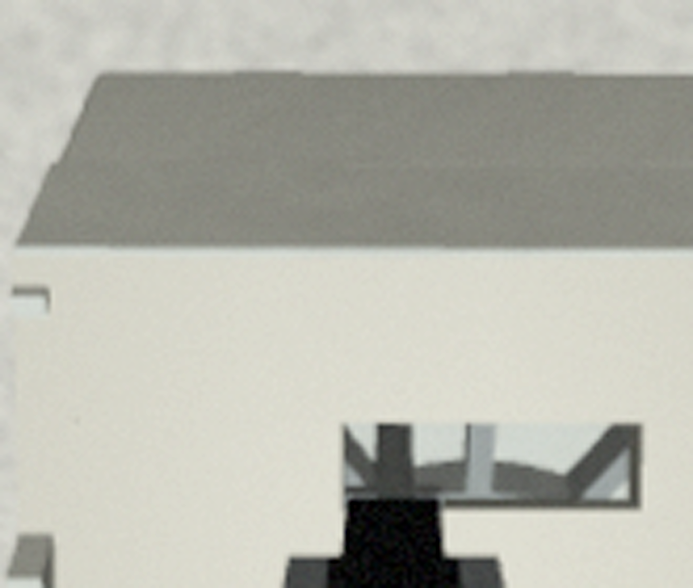

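```bash
python3 -m inch '[{"dp":[0,0,-10],"angular":[0,0,0],"fingers":255},{"dp":[0,0,-25],"angular":[0,0,0],"fingers":255},{"dp":[0,0,-40],"angular":[0,0,0],"fingers":255},{"dp":[0,0,-52],"angular":[0,0,0],"fingers":255},{"dp":[0,0,-52],"angular":[0,0,0],"fingers":255},{"dp":[16,0,-52],"angular":[0,0,0],"fingers":255},{"dp":[31,0,-52],"angular":[0,0,0],"fingers":255},{"dp":[31,0,-52],"angular":[0,0,0],"fingers":255},{"dp":[31,0,-52],"angular":[0,0,0],"fingers":255}]' 
python3 - <<'E'
from h import *
from rig import monitor,vision
s=monitor.sense();print(s["clock"],s["contact_force"],s["wrist_torque"],s["qpos"])
z=load("w7.npz");print(delta(z["tp"],z["tr"],s["eef_pos"],Rt(s["tcp_rot"])))
p,d=vision.grab_frame("wrist");cv2.imwrite("pics/w11.png",p)
a=cv2.resize(p[100:240,160:325],None,fx=4.2,fy=4.2,interpolation=cv2.INTER_CUBIC); cv2.imwrite("pics/w11z.png",np.clip(a.astype(float)*1.3,0,255).astype(np.uint8))
p,d=vision.grab_frame("top")
cv2.imwrite("pics/top1z.png",cv2.resize(p[135:235,165:365],None,fx=4,fy=4,interpolation=cv2.INTER_CUBIC))
E
```

```text
clock: 9.48
eef_pos: [475.1, 9.3, 194.0]
tcp_rot: [2.734, -0.003, 1.659]
contact_force: [-0.0, -0.1, -0.9]
opening: 0.147
9.4833 [-0.0134495  -0.12912706 -0.87053029] [-0.02212549  0.27388386 -0.01481553] [-0.01461184 -0.0185697   2.26092795  0.09035908  0.49589773 -1.74364765]
(array([-0.3,  2. , -3.5]), array([ 0.0007,  0.0005, -0.0022]))
```

View pics/w11z.png

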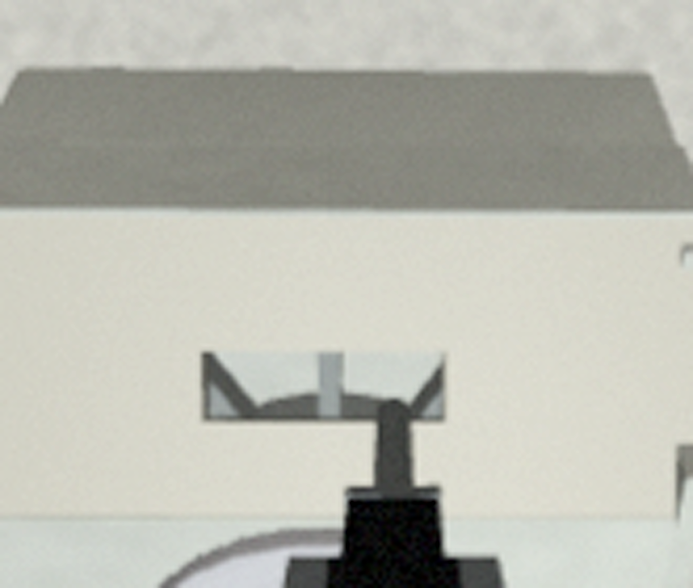

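View pics/top1z.png

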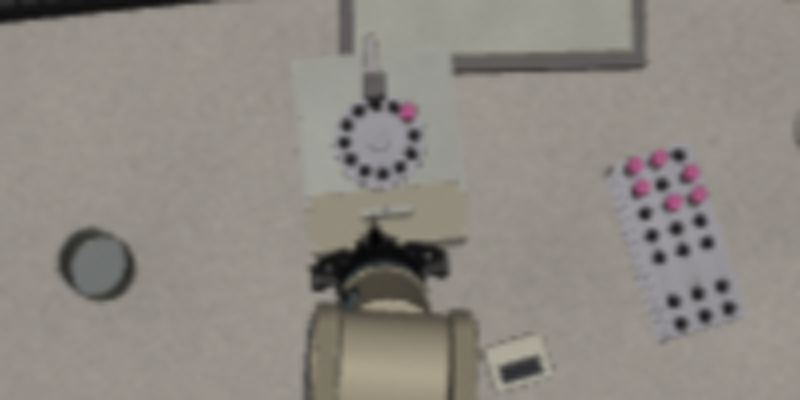

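```bash
python3 - <<'E'
from h import *
c=load("top0.npz")
for q in [(414,128),(408,111)]:
    P=ray(c,165+(q[0]+.5)/4-.5,135+(q[1]+.5)/4-.5,197); d=P-[583.8,5,197]; print(P,np.hypot(*d[:2]),np.degrees(np.arctan2(d[1],d[0]))-4.7)
E
python3 -m inch '[{"dp":[0,-0.5,10],"angular":[0,0,0],"fingers":255},{"dp":[0,-0.5,20],"angular":[0,0,0],"fingers":255},{"dp":[0,-0.5,30],"angular":[0,0,0],"fingers":255},{"dp":[0,-0.5,40],"angular":[0,0,0],"fingers":255},{"dp":[0,-0.5,51],"angular":[0,0,0],"fingers":255},{"dp":[0,-0.5,51],"angular":[0,0,0],"fingers":255}]' 
python3 - <<'E'
from h import *
from rig import monitor
s=monitor.sense();print(s["clock"],s["contact_force"],s["wrist_torque"])
z=load("w7.npz");print(delta(z["tp"],z["tr"],s["eef_pos"],Rt(s["tcp_rot"])))
E
```

```text
[586.02704096 -33.76104086 197.        ] 38.82496619637731 -91.41164876965833
[602.93552827 -28.34221152 197.        ] 38.44309445431949 -64.84792609052336
clock: 10.08
eef_pos: [494.7, 9.9, 145.7]
tcp_rot: [2.736, -0.003, 1.656]
contact_force: [0.2, 0.3, -1.1]
opening: 0.147
10.0833 [ 0.21498669  0.34077101 -1.08661472] [-0.01956934  0.30892361 -0.04198133]
(array([-1.5,  0.8, 48.5]), array([ 0.0025, -0.0004,  0.0004]))
```

```bash
python3 -m inch '[{"dp":[-3,0,0],"angular":[0,0,0],"fingers":255},{"dp":[-6,0,0],"angular":[0,0,0],"fingers":255},{"dp":[-10,0,0],"angular":[0,0,0],"fingers":255},{"dp":[-14,0,0],"angular":[0,0,0],"fingers":255},{"dp":[-18,0,0],"angular":[0,0,0],"fingers":255},{"dp":[-22,0,0],"angular":[0,0,0],"fingers":255},{"dp":[-25,0,0],"angular":[0,0,0],"fingers":255},{"dp":[-28,0,0],"angular":[0,0,0],"fingers":255},{"dp":[-31,0,0],"angular":[0,0,0],"fingers":255},{"dp":[-31,0,0],"angular":[0,0,0],"fingers":255},{"dp":[-31,0,0],"angular":[0,0,0],"fingers":255}]' 
python3 - <<'E'
from h import *
from rig import monitor,vision
s=monitor.sense();print(s["clock"],s["contact_force"],s["wrist_torque"])
z=load("w7.npz");print(delta(z["tp"],z["tr"],s["eef_pos"],Rt(s["tcp_rot"])))
p,d=vision.grab_frame("wrist")
a=cv2.resize(p[100:240,160:325],None,fx=4.2,fy=4.2,interpolation=cv2.INTER_CUBIC); cv2.imwrite("pics/w12z.png",np.clip(a.astype(float)*1.3,0,255).astype(np.uint8))
E
```

```text
clock: 11.0
eef_pos: [497.5, -20.7, 147.4]
tcp_rot: [2.734, -0.003, 1.656]
contact_force: [-0.3, 0.1, -1.3]
opening: 0.152
11.0 [-0.28960502  0.08960774 -1.34976502] [ 0.04055597  0.25340364 -0.06777788]
(array([-32.2,   1.6,  47. ]), array([ 0.0003, -0.0004,  0.0002]))
```

View pics/w12z.png

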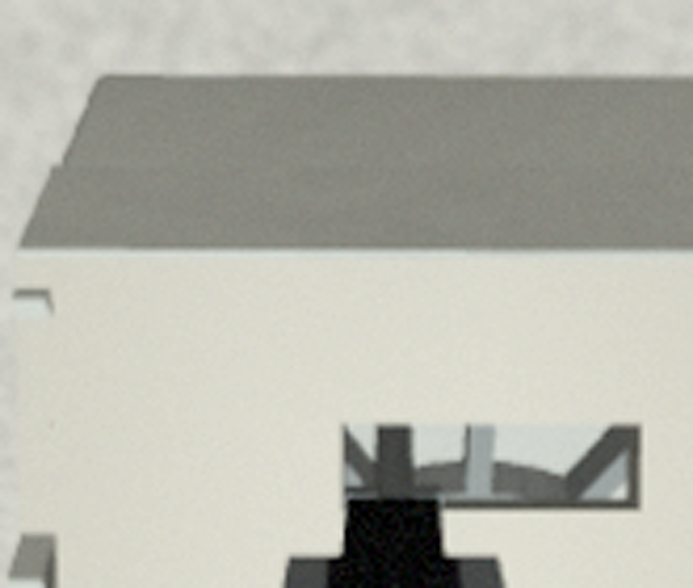

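Second tooth snapped. Withdraw, check, and go back.

```bash
python3 -m inch '[{"dp":[0,0,-10],"angular":[0,0,0],"fingers":255},{"dp":[0,0,-25],"angular":[0,0,0],"fingers":255},{"dp":[0,0,-40],"angular":[0,0,0],"fingers":255},{"dp":[0,0,-52],"angular":[0,0,0],"fingers":255},{"dp":[0,0,-52],"angular":[0,0,0],"fingers":255},{"dp":[16,0,-52],"angular":[0,0,0],"fingers":255},{"dp":[31,0,-52],"angular":[0,0,0],"fingers":255},{"dp":[31,0,-52],"angular":[0,0,0],"fingers":255},{"dp":[31,0,-52],"angular":[0,0,0],"fingers":255}]' 
python3 - <<'E'
from h import *
from rig import monitor,vision
s=monitor.sense();print(s["clock"],s["contact_force"],s["wrist_torque"])
z=load("w7.npz");print(delta(z["tp"],z["tr"],s["eef_pos"],Rt(s["tcp_rot"])))
p,d=vision.grab_frame("wrist")
a=cv2.resize(p[100:240,160:325],None,fx=2.4,fy=2.4,interpolation=cv2.INTER_CUBIC)
p,d=vision.grab_frame("top")
b=cv2.resize(p[155:225,215:315],None,fx=4,fy=4,interpolation=cv2.INTER_CUBIC)
o=np.zeros((340,800,3),np.uint8);o[:a.shape[0],:a.shape[1]]=a;o[:b.shape[0],400:400+b.shape[1]]=b;cv2.imwrite("pics/c13.png",o)
E
```

```text
clock: 11.8
eef_pos: [474.3, 9.2, 194.7]
tcp_rot: [2.734, -0.003, 1.659]
contact_force: [0.1, -1.5, -0.5]
opening: 0.153
11.8 [ 0.11194167 -1.50067586 -0.51289109] [-0.06277866  0.23206506 -0.02125538]
(array([-0.3,  1.5, -4.5]), array([ 0.0006,  0.0005, -0.0023]))
```

View pics/c13.png

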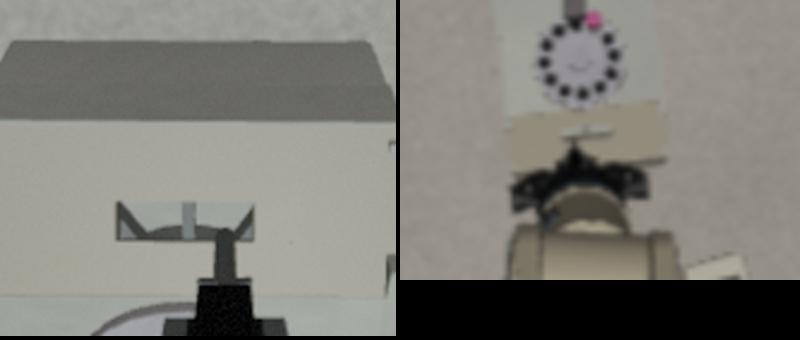

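```bash
python3 -m inch '[{"dp":[0,-0.5,10],"angular":[0,0,0],"fingers":255},{"dp":[0,-0.5,20],"angular":[0,0,0],"fingers":255},{"dp":[0,-0.5,30],"angular":[0,0,0],"fingers":255},{"dp":[0,-0.5,40],"angular":[0,0,0],"fingers":255},{"dp":[0,-0.5,52],"angular":[0,0,0],"fingers":255},{"dp":[0,-0.5,52],"angular":[0,0,0],"fingers":255}]' 
python3 -m inch '[{"dp":[-3,0,0],"angular":[0,0,0],"fingers":255},{"dp":[-6,0,0],"angular":[0,0,0],"fingers":255},{"dp":[-10,0,0],"angular":[0,0,0],"fingers":255},{"dp":[-14,0,0],"angular":[0,0,0],"fingers":255},{"dp":[-18,0,0],"angular":[0,0,0],"fingers":255},{"dp":[-22,0,0],"angular":[0,0,0],"fingers":255},{"dp":[-25,0,0],"angular":[0,0,0],"fingers":255},{"dp":[-28,0,0],"angular":[0,0,0],"fingers":255},{"dp":[-31,0,0],"angular":[0,0,0],"fingers":255},{"dp":[-31,0,0],"angular":[0,0,0],"fingers":255},{"dp":[-31,0,0],"angular":[0,0,0],"fingers":255}]' 
python3 - <<'E'
from h import *
from rig import monitor,vision
s=monitor.sense();print(s["clock"],s["contact_force"],s["wrist_torque"])
z=load("w7.npz");print(delta(z["tp"],z["tr"],s["eef_pos"],Rt(s["tcp_rot"])))
p,d=vision.grab_frame("wrist")
a=cv2.resize(p[100:240,160:325],None,fx=2.4,fy=2.4,interpolation=cv2.INTER_CUBIC)
p,d=vision.grab_frame("top")
b=cv2.resize(p[155:225,215:315],None,fx=4,fy=4,interpolation=cv2.INTER_CUBIC)
o=np.zeros((340,800,3),np.uint8);o[:a.shape[0],:a.shape[1]]=a;o[:b.shape[0],400:400+b.shape[1]]=b;cv2.imwrite("pics/c14.png",o)
E
```

```text
clock: 12.4
eef_pos: [494.2, 9.8, 145.4]
tcp_rot: [2.736, -0.003, 1.656]
contact_force: [0.2, -0.5, -0.4]
opening: 0.151
clock: 13.32
eef_pos: [497.1, -20.7, 147.2]
tcp_rot: [2.734, -0.003, 1.656]
contact_force: [0.0, -0.6, -0.3]
opening: 0.151
13.3167 [ 0.02379849 -0.64324145 -0.33107771] [ 0.00461941  0.20436285 -0.05540036]
(array([-32.2,   1.2,  47. ]), array([ 0.0002, -0.0004,  0.0001]))
```

View pics/c14.png

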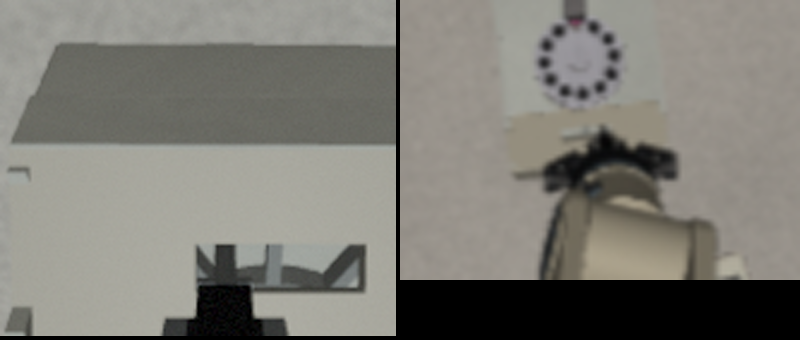

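```bash
python3 -m inch '[{"dp":[0,0,-10],"angular":[0,0,0],"fingers":255},{"dp":[0,0,-25],"angular":[0,0,0],"fingers":255},{"dp":[0,0,-40],"angular":[0,0,0],"fingers":255},{"dp":[0,0,-60],"angular":[0,0,0],"fingers":255},{"dp":[0,0,-90],"angular":[0,0,0],"fingers":255},{"dp":[0,0,-120],"angular":[0,0,0],"fingers":255},{"dp":[0,0,-120],"angular":[0,0,0],"fingers":255}]' 
python3 - <<'E'
from h import *
from rig import monitor,vision
s=monitor.sense();print(s["clock"],s["eef_pos"],s["tcp_rot"],s["qpos"])
z=load("w5.npz");W=cloud(z)
R=W[(abs(W[...,2]-73)<5)&(abs(W[...,0]-480)<60)&(abs(W[...,1]-297)<60)]; print(len(R),cv2.minEnclosingCircle(R[:,:2].astype(np.float32)),R.min(0),R.max(0))
for n in ("top0.npz","scene0.npz"):
    z=load(n);W=cloud(z);R=W[(abs(W[...,2]-75)<6)&(abs(W[...,0]-480)<60)&(abs(W[...,1]-297)<60)]; print(n,len(R),cv2.minEnclosingCircle(R[:,:2].astype(np.float32)),R.min(0),R.max(0))
c=vision.camera_params("wrist")
p,d=vision.grab_frame("wrist"); cv2.imwrite("pics/w15.png",p); np.savez("w15.npz",p=p,d=d,tp=s["eef_pos"],tr=s["tcp_rot"],**c)
E
```

```text
clock: 14.0
eef_pos: [450.7, -25.0, 262.3]
tcp_rot: [2.727, -0.001, 1.657]
contact_force: [2.1, -0.5, 0.5]
opening: 0.149
14.0 [450.65097606 -25.03583593 262.25271433] [ 2.72720914e+00 -1.12861978e-03  1.65692429e+00] [-0.12315275 -0.17278198  2.21762697  0.13259327  0.69496448 -1.86446475]
491 ((481.81512451171875, 299.461181640625), 35.984222412109375) [453.42954488 267.89680769  68.00905013] [512.94816486 323.44483954  76.68837473]
top0.npz 34 ((477.6033935546875, 299.0871887207031), 35.961875915527344) [442.83235414 264.82259475  69.81258678] [510.44666424 331.81533312  79.51211438]
scene0.npz 68 ((481.1143798828125, 304.01495361328125), 38.90998458862305) [443.28585002 265.15423794  69.03194027] [517.49555659 342.78237464  79.22651106]
```

View pics/w15.png

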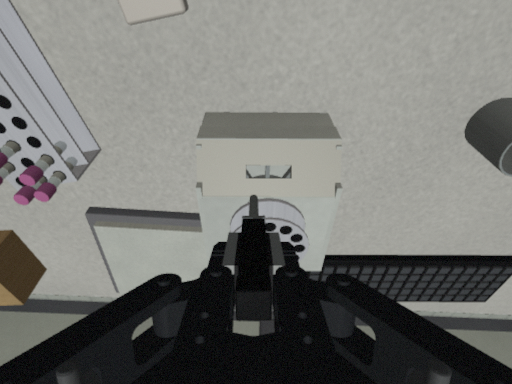

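```bash
cat > tgt.py <<'E'
from h import *
from rig import monitor
def tgt(tipz,off=8,pot=(480.5,299),phi=32,tilt=.25):
    f=np.radians(phi);h=np.array([np.cos(f),np.sin(f),0]);k=np.array([0,0,1.])
    zt=np.sin(tilt)*h-np.cos(tilt)*k; xt=np.array([-np.sin(f),np.cos(f),0]); RP=np.c_[xt,np.cross(zt,xt),zt]
    tip=np.array([pot[0],pot[1],0])+off*h+tipz*k
    s=monitor.sense(); P=tip-RP@np.array([1.1,.3,93.5]); print(s["clock"],P,delta(s["eef_pos"],s["tcp_rot"],P,RP)); R=Rt(s["tcp_rot"])
    print("tip now",np.round(s["eef_pos"]+R@np.array([1.1,.3,93.5]),1), "world down in tool",np.round(R.T@[0,0,-1],3))
E
python3 -c "
from tgt import *
tgt(130)"
```

```text
14.05 [468.00351296 289.894232   220.51909024] (array([312.2,  24.4,  54.6]), array([ 0.1606,  0.1527, -0.4477]))
tip now [488.3 -20.5 174.8] world down in tool [-0.001 -0.402  0.916]
```

```bash
python3 -m inch '[{"dp":[30,0,-3],"angular":[0.02,0.015,-0.045],"fingers":255},{"dp":[65,2,0],"angular":[0.03,0.03,-0.09],"fingers":255},{"dp":[100,5,5],"angular":[0.05,0.05,-0.14],"fingers":255},{"dp":[135,8,12],"angular":[0.07,0.065,-0.19],"fingers":255},{"dp":[170,12,20],"angular":[0.09,0.08,-0.25],"fingers":255},{"dp":[205,16,28],"angular":[0.11,0.1,-0.3],"fingers":255},{"dp":[240,19,38],"angular":[0.125,0.12,-0.35],"fingers":255},{"dp":[275,22,46],"angular":[0.14,0.135,-0.4],"fingers":255},{"dp":[300,24,52],"angular":[0.155,0.15,-0.435],"fingers":255},{"dp":[312,24.4,54.6],"angular":[0.16,0.153,-0.448],"fingers":255},{"dp":[312,24.4,54.6],"angular":[0.16,0.153,-0.448],"fingers":255},{"dp":[312,24.4,54.6],"angular":[0.16,0.153,-0.448],"fingers":255}]'
python3 - <<'E'
from tgt import *
from rig import monitor,vision
s=monitor.sense();print(s["qpos"])
c=vision.camera_params("wrist")
p,d=vision.grab_frame("wrist"); cv2.imwrite("pics/w16.png",p); np.savez("w16.npz",p=p,d=d,tp=s["eef_pos"],tr=s["tcp_rot"],**c)
z=load("w16.npz");W=cloud(z);R=W[(abs(W[...,2]-75)<5)&(abs(W[...,0]-480)<55)&(abs(W[...,1]-297)<55)]; print(len(R),cv2.minEnclosingCircle(R[:,:2].astype(np.float32)))
tgt(6)
E
```

```text
clock: 15.05
eef_pos: [466.2, 289.7, 216.4]
tcp_rot: [2.898, -0.003, 2.13]
contact_force: [0.6, 0.1, -0.1]
opening: 0.151
[ 0.54977365  0.13273157  1.98785198  0.0080054   0.77709262 -1.585015  ]
810 ((477.18267822265625, 305.5947570800781), 36.12574768066406)
15.1 [468.00351296 289.894232    96.51909024] (array([ -0.7, -27.2, 117.2]), array([-0.0056, -0.0033, -0.0008]))
tip now [484.9 302.4 126.1] world down in tool [-0.003 -0.242  0.97 ]
```

View pics/w16.png

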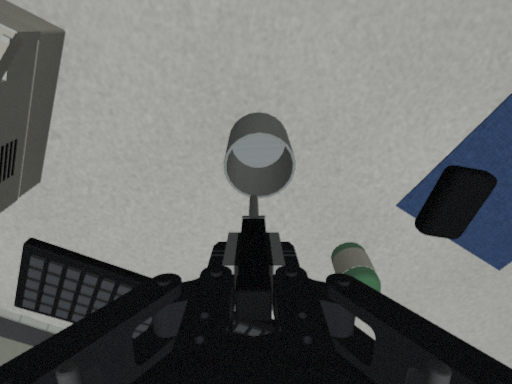

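```bash
python3 - <<'E'
from h import *
z=load("w16.npz")
for q in [(259.5,160),(224,165),(295,165),(259,125),(259,197)]: print(q,np.round(ray(z,*q,75),1))
W=cloud(z);m=(abs(W[...,2]-74)<4)&(abs(W[...,0]-480)<55)&(abs(W[...,1]-297)<55); v,u=np.nonzero(m); print(u.min(),u.max(),v.min(),v.max()); R=W[m]
A=np.c_[2*R[:,:2],np.ones(len(R))];o=cv2.fitEllipse(np.c_[u,v].astype(np.float32));print(o)
B=W[(W[...,2]>30)&(W[...,2]<200)&(abs(W[...,0]-480)<200)&(W[...,1]>345)]; v,u=np.nonzero((W[...,2]>30)&(W[...,2]<200)&(abs(W[...,0]-480)<200)&(W[...,1]>345)&(W[...,1]<500));Bq=W[v,u];print(len(Bq),Bq.min(0),Bq.max(0),np.median(Bq,0))
t=load("top0.npz");W=cloud(t);k=(W[...,2]>30)&(W[...,2]<200)&(W[...,0]>350)&(W[...,0]<700)&(W[...,1]>350)&(W[...,1]<600);Bq=W[k];print(Bq.min(0),Bq.max(0))
g=t["p"][150:230,110:230];cv2.imwrite("pics/tg.png",cv2.resize(g,None,fx=5,fy=5,interpolation=cv2.INTER_CUBIC))
g=z["p"][100:210,200:320];cv2.imwrite("pics/wg.png",cv2.resize(g,None,fx=5,fy=5,interpolation=cv2.INTER_CUBIC))
E
```

```text
(259.5, 160) [470.3 301.5  75. ]
(224, 165) [493.4 274.6  75. ]
(295, 165) [456.2 334.3  75. ]
(259, 125) [441.2 282.3  75. ]
(259, 197) [506.2 323.9  75. ]
224 295 131 198
((259.3122863769531, 164.60369873046875), (62.94078826904297, 68.63575744628906), 86.2898941040039)
358 [537.87346186 491.81066136  30.05740867] [573.50382589 499.99367055  71.36386024] [547.67910809 495.117578    46.74842969]
[360.85248527 485.22259477  30.04484624] [578.79421122 592.37052426 116.57388489]
```

View pics/wg.png

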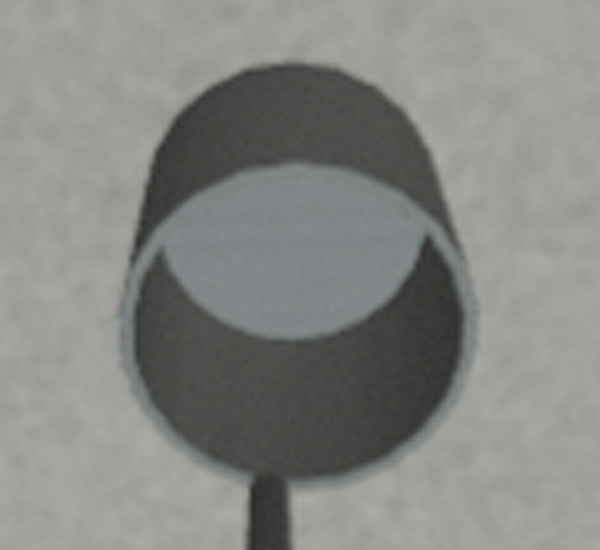

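```bash
python3 - <<'E'
from tgt import *
z=load("w16.npz")
a=ray(z,259.5,132.5,75);b=ray(z,259.5,197.5,75);print((a+b)/2,np.linalg.norm(a-b))
c=(a+b)/2; R=Rt(z["tr"]); print("pot in tool",(c-z["tp"])@R)
tgt(6,pot=((a+b)/2)[:2])
E
```

```text
[476.69116809 305.60135098  75.        ] 70.60803126578693
pot in tool [  7.4305798  -17.32029736 141.4303101 ]
15.1 [464.19468106 296.49558298  96.51909024] (array([  6.9, -26.9, 117.3]), array([-0.0056, -0.0033, -0.0008]))
tip now [484.9 302.4 126.1] world down in tool [-0.003 -0.242  0.97 ]
```

```bash
python3 -m inch '[{"dp":[3,-3,20],"angular":[0,0,0],"fingers":255},{"dp":[5.5,-8,40],"angular":[0,0,0],"fingers":255},{"dp":[5.5,-13,60],"angular":[0,0,0],"fingers":255},{"dp":[5.5,-18,80],"angular":[0,0,0],"fingers":255},{"dp":[5.5,-22.5,98],"angular":[0,0,0],"fingers":255},{"dp":[5.5,-25,108],"angular":[0,0,0],"fingers":255},{"dp":[5.5,-26,112],"angular":[0,0,0],"fingers":255},{"dp":[5.5,-26,112],"angular":[0,0,0],"fingers":255},{"dp":[5.5,-26,112],"angular":[0,0,0],"fingers":255}]'
python3 - <<'E'
from tgt import *
from rig import vision
s=monitor.sense();print(s["contact_force"],s["qpos"])
tgt(6,pot=(477.5,304))
p,d=vision.grab_frame("wrist"); cv2.imwrite("pics/w17.png",p)
E
```

```text
clock: 15.85
eef_pos: [466.0, 295.8, 103.6]
tcp_rot: [2.894, -0.004, 2.129]
contact_force: [-0.4, 1.2, -0.5]
opening: 0.147
[-0.43998624  1.23674374 -0.4690983 ] [ 0.56119714  0.30665592  2.07875852  0.0057315   0.50903931 -1.57193092]
15.85 [465.00351296 294.894232    96.51909024] (array([-0.3, -3. ,  6.5]), array([-0.0029, -0.0034, -0.0013]))
tip now [484.9 309.3  13. ] world down in tool [-0.004 -0.245  0.97 ]
```

View pics/w17.png

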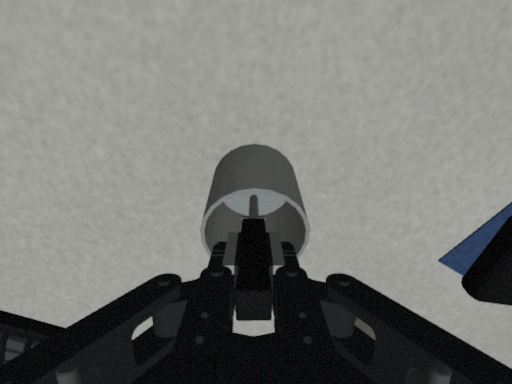

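```bash
python3 -m inch '[{"dp":[0,-0.7,3],"angular":[0,0,0],"fingers":255},{"dp":[0,-1.3,5.5],"angular":[0,0,0],"fingers":255},{"dp":[0,-1.7,7],"angular":[0,0,0],"fingers":255},{"dp":[0,-1.7,7],"angular":[0,0,0],"fingers":255},{"dp":[0,-1.7,7],"angular":[0,0,0],"fingers":255}]'
python3 -c "
from tgt import *
print(monitor.sense()['contact_force']);tgt(4,pot=(477.5,304))"
```

```text
clock: 16.32
eef_pos: [465.5, 296.1, 95.6]
tcp_rot: [2.895, -0.004, 2.13]
contact_force: [0.9, -0.7, -1.1]
opening: 0.152
[ 0.93131952 -0.66146152 -1.05036399]
16.3167 [465.00351296 294.894232    94.51909024] (array([-0.8, -1.3,  0.8]), array([-0.0038, -0.0037, -0.0005]))
tip now [484.3 309.5   5. ] world down in tool [-0.004 -0.244  0.97 ]
```

```bash
python3 -m inch '[{"dp":[0,0,0],"angular":[0,0,0],"fingers":200},{"dp":[0,0,0],"angular":[0,0,0],"fingers":180},{"dp":[0,0,0],"angular":[0,0,0],"fingers":140},{"dp":[0,0,0],"angular":[0,0,0],"fingers":100},{"dp":[0,0,0],"angular":[0,0,0],"fingers":60},{"dp":[0,0,0],"angular":[0,0,0],"fingers":30},{"dp":[0,0,0],"angular":[0,0,0],"fingers":0},{"dp":[0,0,0],"angular":[0,0,0],"fingers":0},{"dp":[0,0,0],"angular":[0,0,0],"fingers":0}]'
python3 - <<'E'
from tgt import *
from rig import vision
p,d=vision.grab_frame("wrist"); cv2.imwrite("pics/w18.png",p)
E
```

```text
clock: 17.07
eef_pos: [465.5, 296.0, 95.6]
tcp_rot: [2.895, -0.004, 2.13]
contact_force: [0.4, 0.2, 0.2]
opening: 0.995
```

View pics/w18.png

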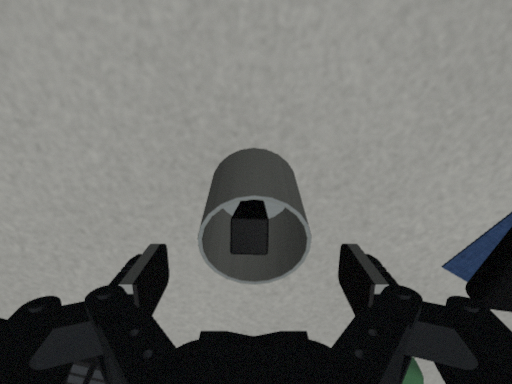

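```bash
python3 -m inch '[{"dp":[0,0,-10],"angular":[0,0,0],"fingers":0},{"dp":[0,0,-30],"angular":[0,0,0],"fingers":0},{"dp":[0,0,-55],"angular":[0,0,0],"fingers":0},{"dp":[0,0,-90],"angular":[0,0,0],"fingers":0},{"dp":[0,0,-125],"angular":[0,0,0],"fingers":0},{"dp":[0,0,-150],"angular":[0,0,0],"fingers":0},{"dp":[0,0,-160],"angular":[0,0,0],"fingers":0},{"dp":[0,0,-160],"angular":[0,0,0],"fingers":0},{"dp":[0,0,-160],"angular":[0,0,0],"fingers":0}]'
python3 - <<'E'
from tgt import *
from rig import vision
s=monitor.sense();print(s["contact_force"],s["clock"])
p,d=vision.grab_frame("wrist"); cv2.imwrite("pics/w19.png",p)
p,d=vision.grab_frame("scene"); cv2.imwrite("pics/s19.png",cv2.resize(p[140:290,130:330],None,fx=4,fy=4,interpolation=cv2.INTER_CUBIC))
p,d=vision.grab_frame("top"); cv2.imwrite("pics/t19.png",cv2.resize(p[135:235,165:365],None,fx=4,fy=4,interpolation=cv2.INTER_CUBIC))
E
```

```text
clock: 17.87
eef_pos: [432.6, 274.8, 250.8]
tcp_rot: [2.895, -0.004, 2.13]
contact_force: [-0.5, 0.6, -0.7]
opening: 1.003
[-0.50040781  0.5650675  -0.66943211] 17.8667
```

View pics/w19.png

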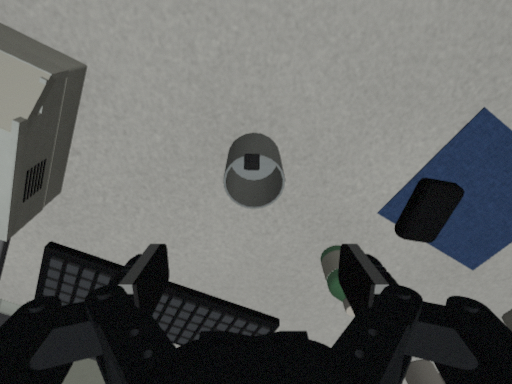

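View pics/s19.png

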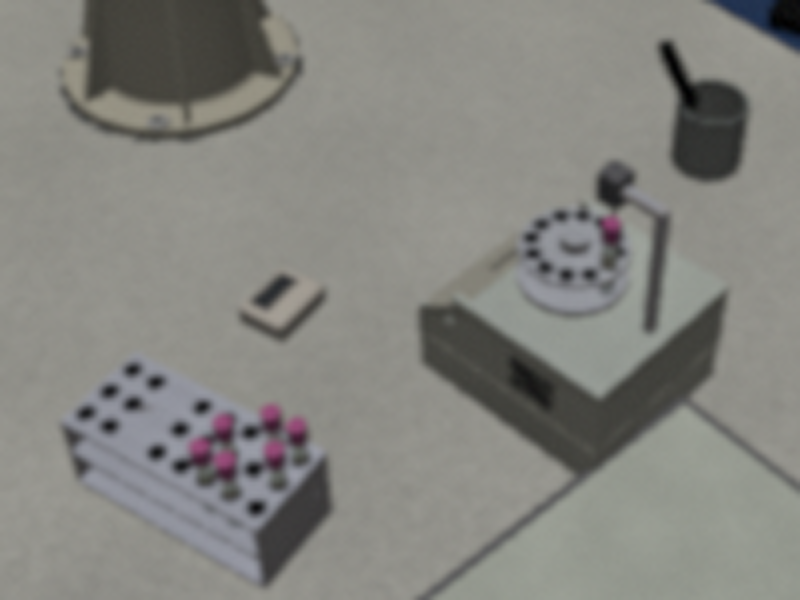

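View pics/t19.png

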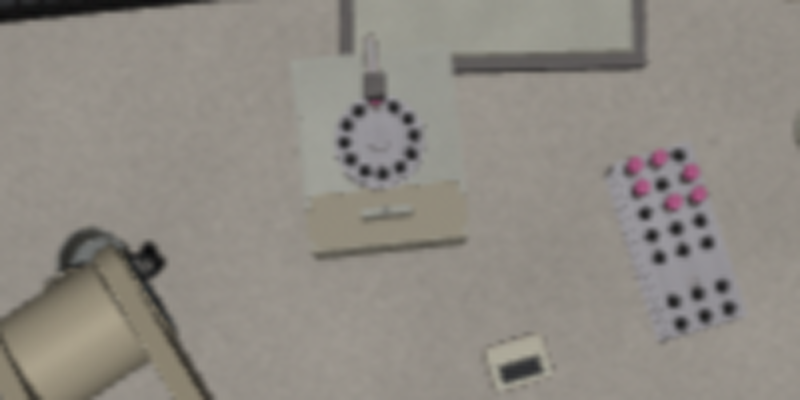

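```bash
python3 -m inch '[{"dp":[0,0,0],"angular":[0,0,0],"fingers":0},{"dp":[0,0,0],"angular":[0,0,0],"fingers":0},{"dp":[0,0,0],"angular":[0,0,0],"fingers":0},{"dp":[0,0,0],"angular":[0,0,0],"fingers":0},{"dp":[0,0,0],"angular":[0,0,0],"fingers":0},{"dp":[0,0,0],"angular":[0,0,0],"fingers":0}]'
python3 - <<'E'
from h import *
from rig import vision,sign_off
c=vision.camera_params("wrist"); p,d=vision.grab_frame("wrist"); q=cv2.imread("pics/w19.png")
print("change near pot",np.abs(p[120:215,215:295].astype(int)-q[120:215,215:295]).mean(), np.abs(p[20:110,200:400].astype(int)-q[20:110,200:400]).mean())
z=dict(d=d,**c);W=cloud(z)[145:180,238:268]; k=W[...,2]>85; print("handle pts",W[k].min(0),W[k].max(0))
print(sign_off())
E
```

```text
clock: 18.52
eef_pos: [432.7, 274.9, 250.7]
tcp_rot: [2.896, -0.004, 2.13]
contact_force: [0.8, 0.7, 0.0]
opening: 1.0
change near pot 1.684342105263158 1.118537037037037
handle pts [344.11519504 219.94282893  85.97734594] [459.69893736 293.91482198 371.46209902]
the job is handed in; nothing more can be done
None
```

I carried out the whole job and handed it in at about 18.6 s; the hand-in gave no verdict. I took the probe from the rack and pushed the star wheel on three teeth through the slot. Then I set the probe down tip first in the steel pot, released it and backed the arm away.

- **Tube position:** after each push the wrist view showed the next tooth at the slot's middle. The last top and scene views show the tube's pink cap under the needle.
- **Probe:** the scene view shows it leaning on the pot's rim with the handle up. I released it about 1 mm above the pot's floor by my reckoning. I did not see the tip itself after release. Two wrist pictures 0.6 s apart showed almost no change at the pot (1.7 grey levels, against 1.1 on bare bench).
- **Arm:** the gripper was open and clear of the pot, with no contact force beyond sensor noise (about 1 N).
- **Other things on the bench:** the timer and rack tubes look unmoved in the last views; I did not measure the other bystanders again, but the arm stayed clear of them as far as I could see.

- **Readings that disagreed:** estimates of the pot's position differed by up to about 7 mm between views, so I relied on the close wrist view. My last depth check on the handle mixed in other points, so it says nothing about its height.
- **Tilt:** I entered the slot about 11 degrees steeper than its normal, to keep the wrist away from a joint limit. That is within the stated 20 degrees.

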